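# Lever up the casting plate and shim it level

### The job

The heavy casting plate sags at its front edge. Lever it up with the pry bar, park the bar under the yellow hook so that it holds the plate up without you, then slide the orange shim nose first under the edge at the yellow mark until you feel it come up against the hidden stop, without ramming it. Free the bar from the hook again and let the plate down gently, never dropping it or lifting it by hand, so that it lies level on the shim; leave the bar resting on its fulcrum and the moulds and cup alone.

Things in the scene. Friction and masses are not known exactly. Their poses are not given: they have to be found in the camera images.
- station: Levelling station fixed to the bench: hinge beam, fulcrum block, yellow hook. Origin on the bench under the middle of the plate's front edge; x level, pointing in under the plate to its hinge; z up. In its frame the front edge runs along y at x = 0, from y -110 to +110 mm. The bar lies along x at y -60, handle to -x; the hook stands on its -y side, the shim's place is at y +55.
- fulcrum (a point): Middle of the top of the fulcrum's steel ridge (radius 5 mm, along y), 19.6 mm above the bench, 60 mm before the plate's edge, on a dark wooden block with cheeks 30 mm high, 15 mm to either side of the bar's middle.
- hook (a point): Middle of the underside of the yellow hook's arm, 41 mm above the bench, at station x -180, y -105 mm; arm 30 mm along x, 10 thick, from its post (face at y -114) to its free end at y -80. The bar, pressed down and swung 0.2 rad about the fulcrum (handle to -y), passes under it; let up there it stays, and the hook holds it.
- plate: Heavy marble casting plate 240 x 220 x 30 mm, 3.4 to 5 kg, three blue moulds fixed on it, hinged along its rear edge; the front edge starts 7 mm too low. Origin on the hinge line, 20 mm above the bench, at the underside; x points to the rear, z is its normal, vertical when the plate is level, as it is when it rests on the shim.
- plate_edge (a point): Middle of the plate's lower front edge: 13 mm above the bench at the start, 20 when level on the shim, about 26 while the hook holds the bar.
- shim_place (a point): Point on the bench under the front edge where the middle of the shim goes in, along station +x; the plate's edge and top are painted yellow above it, 30 mm wide.
- stop: Steel stop under the plate in line with the shim's place, out of sight. Origin at its fixed rear block. Its face is screw-adjusted and lies 35 to 53 mm in from the plate's front edge; where exactly is not reported. It does not give way.
- bar: Loose steel pry bar 335 mm long, 22 wide, 12 thick, 0.4 kg; x along it to the tip, z up. Origin on its underside where it sits on the fulcrum, kept by two ribs. Lifting nib at x +78 mm, top at z +13. It rests with the nib under the plate, rising to the handle by 0.25 rad; by 0.16 with the plate level, 0.08 held by the hook, 0.035 to pass under the hook (some 6 to 10 N down on the handle).
- bar_grip (a point): Middle of the bar's red handle (24 mm wide, 18 thick, 85 long), bar frame x -200, z +6 mm.
- bar_mid (a point): Middle of the bar's top face at bar frame x -120 mm: the part that goes under the hook.
- shim: Loose orange shim 100 mm long (x), 30 wide, 20 thick, 90 g, with an upright tab at its tail (20 long, 24 wide, from 20 to 50 mm height, centred at x -36). Origin at the centre of its underside; x points to the nose.
- shim_nose (a point): Middle of the shim's front face: x +50 mm, half its thickness.
- mould_a: Loose blue mould, about 95 x 48 x 17 mm, on the bench; leave alone. Origin at its underside.
- mould_b: Another such blue mould; leave alone. Origin at its underside.
- mixing_cup: White plastic cup 80 mm wide, 85 high, on the bench; leave alone. Origin at its underside.
There are look-alikes about, which are no part of the job. What is meant by the shim is not purple, and is the smaller of those in its own colour.

How it is judged (in metres and radians):
On the way, in this order (a step that is already met when the one before it is completed fails the run):
1. the bar, parked under the hook and let go, holds the plate up (front edge over 22.5 mm above the bench) (height (world z) of plate_edge above 0.0225 m and y of bar_mid in the frame of station below -0.076 m and contact force between each of the fingers, the arm and bar below 0.1 N), for 0.3 s.
2. with the plate still held up, the shim is brought up against the stop (over 0.5 N) (height (world z) of plate_edge above 0.0225 m and contact force between shim and stop above 0.5 N), for 0.02 s.
At the end, for the whole second after the job is handed in: Plate level within 0.008 rad, over 4 N on the shim; shim nose over 30 mm in, within 12 mm of the yellow mark's middle, straight within 0.15 rad; bar at rest on the fulcrum (origin within 105 mm of the station's), out of the hook (bar_mid at station y over -73 mm), handle over 40 mm high (angle between plate's own z axis and vertical below 0.008 rad and contact force between shim and plate above 4 N and x of shim_nose in the frame of station above 0.03 m and y of shim_nose in the frame of station between 0.043 and 0.067 m and angle between the x axis of shim and the x axis of station, either way round below 0.15 rad and y of bar_mid in the frame of station above -0.073 m and distance between bar and station below 0.105 m and height (world z) of bar_grip above 0.04 m and linear speed of each of bar, shim below 0.02 m/s and angular speed of plate below 0.03 rad/s); the robot touches nothing.
It fails at once if the plate is dropped or jerked (turns faster than 0.5 rad/s) (angular speed of plate above 0.5 rad/s).
It fails at once if the shim is rammed against the stop with over 25 N (contact force between shim and stop above 25 N).
It fails at once if the gripper lifts or pushes the plate itself (over 8 N) (contact force between any of the fingers, the arm and plate above 8 N).
It fails at once if a loose mould or the cup is moved by more than 20 mm (distance of any of mould_a, mould_b, mixing_cup from where it was at the start of the episode above 0.02 m).
It also fails if it takes over 64 s, if anything falls off the work surface, if the arm or the gripper's body presses on something with over 40 N, if the wrist force passes 120 N, or if a joint passes its speed limit or range.

### The arm

A 7-joint arm with a two-finger parallel gripper is mounted at the origin on the work surface. World frame = base frame: x ahead of the robot, y to its left, z up, the work surface at z = 0. Lengths are in mm, angles in degrees, forces in N, time in s.
With the tool pointing down it reaches from about 400 to 900 mm from the base axis. Payload 5.5 kg.
Tool frame: the origin (TCP) lies at the very end of the fingers, on their centre line; the grasp point (between the pads) lies 19 mm behind it (r.grip_point_offset is the distance from the TCP to the grasp point, in mm); z points along the fingers, y is the direction in which the jaws open and shut (so a half turn about z gives the same grasp; the last joint's range is limited). The gripper opens to 85 mm and grips with 20 to 120 N. Pads are 22 mm wide; open, the fingers measure 114 mm over their backs; the gripper's body (76 mm by 85 mm) begins 54 mm behind the grasp point. The pads swing forward as they close: fully open they stand 13 mm farther back than shut.
Start: joints at [-52.586, 28.699, -24.465, 88.831, 12.651, 65.22, -12.049], TCP at [246.965, 601.255, 231.31] pointing down, gripper open.
Joint ranges: [-164.97, 164.97], [-17.58, 116.51], [-87.97, 89.64], [11.32, 138.91], [-80.73, 260.73], [10.89, 115.49], [-147.41, 147.41]. Speed limits (degrees/s): [147.25, 147.25, 180, 180, 180, 180, 180].

### API

Orientations are given as [roll, pitch, yaw] about the fixed x, y, z axes, in that order (R = Rz(yaw) Ry(pitch) Rx(roll)).
In Python, from station import r, eyes, finder gives the robot as it stands.
- The arm moves only by the shell command python3 -m creep 'ROWS' [OPENING] [FORCE]. ROWS is a JSON object of lists of equal length, an entry for each row: "linear": the shift along the tool's x, y, z each as a share of 2 cm, from -1 to 1, a list of three; "yaw": the turn about the tool's z as a share of 120 degrees, from -1 to 1. In form: {"linear": [[x, y, z], ...], "yaw": [yaw, ...]}. A call has 1 to 20 rows; each row shifts and turns the pose as measured when the row begins, along the tool's axes as they then stand; what a row does not reach is not made up. A row lasts 1/12 s, in which the tool goes at most 41.7 mm and 7.16 degrees, less where a joint would pass 70% of its speed; a pose out of reach is approached as far as the arm can. A call with a number of a shift or a turn outside -1 to 1 is refused whole. A call with a gripper value outside its range is refused whole. OPENING is the opening, from 0 (shut) to 1 (fully open), set as the call begins (- or left out, the last holds). The fingers move at their own pace and stop on an object; FORCE is the grip in N (left out, the last holds). Time passes only in rows, so rows that do not move let the fingers close. It gives the time, the measured TCP pose, the force and the opening at its end, in the units of the state.
- r.get_obs(): the state, without advancing time (a new reading comes with each control period).
- eyes.grab_frame(name): name is "scene" or "top"; returns the picture (400x640x3 uint8, red, green, blue); there is no depth.
- eyes.camera_params(name): a dict with "fx", "fy", "cx", "cy" (pixels), "world_to_cam" (4x4, takes a point from world to camera coordinates). Camera axes: x right, y down, z forward; pixel columns grow to the right and rows downward; lengths in mm; the calibration is good to about 2 mm. A picture is of the moment at which its call begins. camera_params takes no time and is no camera call.
- r.sign_off(): hands the job in, once; it reports no verdict.
Trained networks look in the newest picture that a camera, given by its name, has taken for a name from the list of things; names that differ only in an ending like _2 or _b are one class to them, and where a whole thing is asked for, a point or a joint stands for the part that bears it (a point fixed in the world has none). Each returns a list of dicts, best first, with "score" (0 to 1); they miss things now and then, are a little off and sometimes report something else, mostly with a low value. They report only what shows in the picture. A call takes as long as a camera call. They do not tell look-alikes from the thing itself.
- finder.silhouettes(camera, label): "region" (400x640 bool, what is visible of it) and "rect" ([centre column, centre row, width, height] in pixels, round what is visible of it).
The state is a dict: "t": time; "joint_pos": joint angles; "joint_velocities": joint speeds; "joint_efforts": joint torques, N m; "tcp_pos": TCP position; "orientation": TCP orientation; "contact_force": force on the tool from outside, world axes, zero at the start; "wrist_torque": the same for the moment, N m; "width": opening from 0.0 (shut) to 1.0 (fully open).
Only numpy, scipy, OpenCV 4.12 (cv2) and the standard library are available. Lean on these libraries where they do the work, as an engineer would, in place of code of your own. Each camera call takes 0.05 s, during which the arm holds its last target.

## Working session

There is one attempt and no reset: what is moved stays moved. The work goes in short steps, Python scripts to look and compute and a shell command to move; the robot and the scene stay as the last step left them, time stands still between calls to the robot, and variables do not carry over. Pictures are saved under pics/ and viewed, and the job is handed in when it is done.

```bash
ls; mkdir -p pics; cat > h.py <<'E'
import numpy as np,cv2
from station import r,eyes,finder
def snap(n,f):
    im=eyes.grab_frame(n); cv2.imwrite('pics/'+f,im[:,:,::-1]); return im
def P(n):
    c=eyes.camera_params(n); M=np.array(c['world_to_cam']); K=np.array([[c['fx'],0,c['cx']],[0,c['fy'],c['cy']],[0,0,1]]); return K,M
def proj(n,X):
    K,M=P(n); X=np.atleast_2d(np.array(X,float)); p=(M[:3,:3]@X.T+M[:3,3:4]); q=K@p; return (q[:2]/q[2]).T
def ray(n,uv):
    K,M=P(n); R=M[:3,:3]; c=-R.T@M[:3,3]; d=R.T@np.linalg.inv(K)@np.array([uv[0],uv[1],1.]); return c,d/np.linalg.norm(d)
def atz(n,uv,z):
    c,d=ray(n,uv); return c+d*(z-c[2])/d[2]
def tri(l):
    A=np.zeros((3,3));b=np.zeros(3)
    for n,uv in l:
        c,d=ray(n,uv);Q=np.eye(3)-np.outer(d,d);A+=Q;b+=Q@c
    return np.linalg.solve(A,b)
E
python3 - <<'E'
from h import *
np.set_printoptions(precision=2,suppress=True)
for n in('scene','top'):
    snap(n,n+'0.png'); K,M=P(n); print(n,K.tolist(),ray(n,(320,200)))
print(r.get_obs())
E
```

```text
pics
scene [[432.31412449409333, 0.0, 316.498198880199], [0.0, 432.31412449409333, 201.3722369535115], [0.0, 0.0, 1.0]] (array([1255.6 , -688.13,  958.93]), array([-0.5 ,  0.52, -0.69]))
top [[400.04440953201885, 0.0, 321.5331912048086], [0.0, 400.04440953201885, 204.4448764968143], [0.0, 0.0, 1.0]] (array([ 397.07,  -36.64, 1015.5 ]), array([ 0.24, -0.  , -0.97]))
{'t': 0.1, 'joint_pos': array([-52.59,  28.75, -24.45,  88.88,  12.65,  65.22, -12.05]), 'joint_velocities': array([-0.04, -0.2 , -0.09, -0.15,  0.08,  0.08, -0.01]), 'joint_efforts': array([ -0.01, -57.08,  -5.84, -28.17,   0.01,   0.01,  -0.  ]), 'tcp_pos': array([246.82, 600.66, 230.36]), 'orientation': array([-179.9 ,   -0.  ,  157.67]), 'contact_force': array([ 0.93,  0.97, -0.23]), 'wrist_torque': array([ 0.01, -0.02,  0.01]), 'width': 1.0010222205997474}
```

View pics/scene0.png

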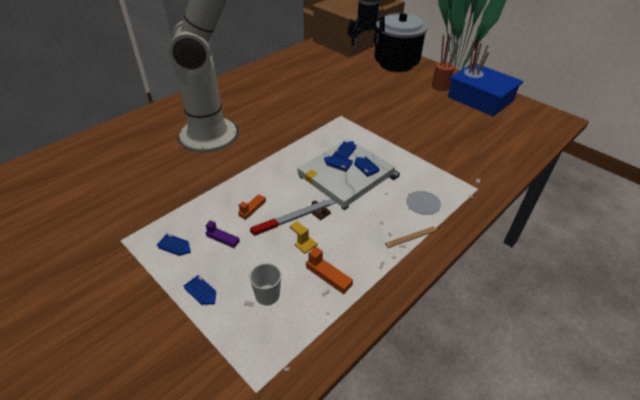

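View pics/top0.png

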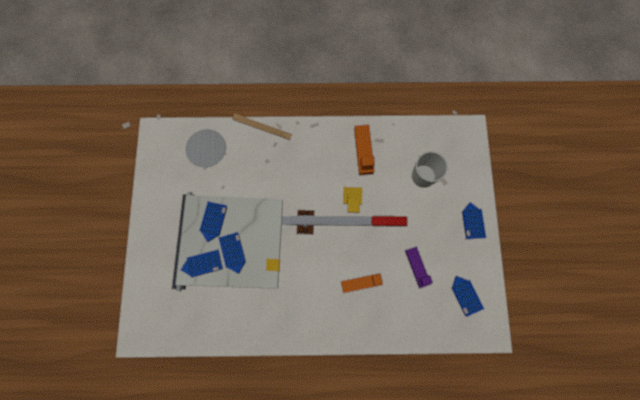

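```bash
python3 - <<'E'
from h import *
for n in('scene','top'):
    for l in('shim','bar','fulcrum','plate','hook','bar_grip','mould_a','mixing_cup','station','shim_place'):
        try:
            for s in finder.silhouettes(n,l): print(n,l,round(s['score'],2),np.round(s['rect']))
        except Exception as e: print(n,l,e)
print(r.get_obs()['t'])
E
```

```text
scene shim 0.72 [223. 235.  36.  25.]
scene shim 0.71 [252. 207.  30.  31.]
scene shim 0.69 [329. 271.  46.  48.]
scene bar 0.66 [293. 218.  85.  36.]
scene fulcrum 0.93 [345. 195. 110. 114.]
scene plate 0.67 [348. 172.  99.  76.]
scene hook 0.92 [345. 197. 108. 113.]
scene bar_grip 0.77 [296. 218.  88.  39.]
scene mould_a 0.94 [201. 290.  31.  27.]
scene mould_a 0.93 [175. 244.  30.  21.]
scene mixing_cup 0.63 [265. 285.  29.  43.]
scene station 0.68 [176. 246.  29.  22.]
scene station 0.66 [346. 196. 111. 120.]
scene shim_place 0.78 [345. 194. 110. 110.]
top shim 0.95 [362. 284.  45.  19.]
top shim 0.7 [365. 151.  20.  52.]
top shim 0.7 [266. 240. 195. 105.]
top shim 0.66 [420. 267.  28.  45.]
top bar 0.68 [343. 221. 126.  15.]
top bar 0.31 [428. 170.  36.  30.]
top fulcrum 0.68 [266. 241. 191. 105.]
top plate 0.95 [230. 241. 109.  90.]
top plate 0.61 [346. 223. 130.  15.]
top hook 0.57 [267. 241. 191. 100.]
top bar_grip 0.95 [344. 223. 128.  15.]
top bar_grip 0.66 [468. 296.  32.  37.]
top mould_a 0.72 [472. 223.  26.  42.]
top mould_a 0.61 [471. 295.  30.  41.]
top mould_a 0.21 [344. 222. 126.  15.]
top mixing_cup 0.68 [428. 169.  37.  32.]
top station 0.97 [267. 239. 192. 103.]
top station 0.32 [364. 282.  42.  18.]
top shim_place 0.61 [265. 237. 192. 106.]
1.1
```

The pictures show the plate at the left in top (front edge at about column 282), the bar along row 221 with its red handle at 372–407, and the yellow hook at (352,198). The small orange shim is at (362,284). The look-alikes are the large orange one at (365,150) and the purple one at (419,267). I'll zoom in to get precise features.

```bash
python3 - <<'E'
from h import *
a=cv2.imread('pics/top0.png')[180:300,260:420]; cv2.imwrite('pics/top0z.png',cv2.resize(a,None,fx=5,fy=5,interpolation=cv2.INTER_CUBIC))
a=cv2.imread('pics/scene0.png')[160:260,230:390]; cv2.imwrite('pics/scene0z.png',cv2.resize(a,None,fx=5,fy=5,interpolation=cv2.INTER_CUBIC))
for u in [(282,198),(280,288),(310,221),(390,221),(352,198),(362,284)]: print(u,atz('top',u,20))
K,M=P('top');print(M)
E
```

```text
(282, 198) [651.68031324  58.68472152  20.        ]
(280, 288) [425.47472243  60.76826884  20.        ]
(310, 221) [590.88178271 -12.94228181  20.        ]
(390, 221) [ 588.88447729 -215.67041766   20.        ]
(352, 198) [ 649.94760481 -121.03119472   20.        ]
(362, 284) [ 432.9569439  -139.36619585   20.        ]
[[-1.05302018e-02 -9.99938465e-01  3.49012010e-03 -3.59989262e+01]
 [-9.72837949e-01  9.43751423e-03 -2.31294743e-01  6.21508889e+02]
 [ 2.31247573e-01 -5.83090160e-03 -9.72877464e-01  8.95921728e+02]
 [ 0.00000000e+00  0.00000000e+00  0.00000000e+00  1.00000000e+00]]
```

View pics/top0z.png

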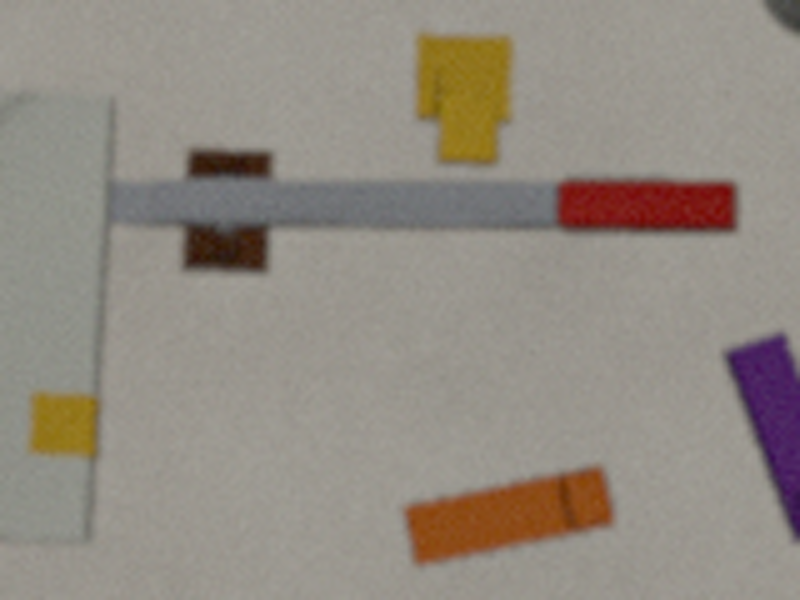

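View pics/scene0z.png

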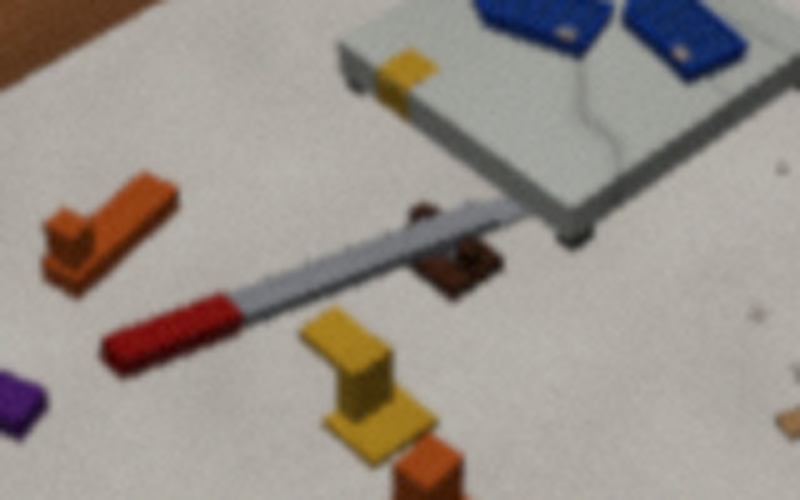

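```bash
cat > fit.py <<'E'
from h import *
from scipy.optimize import least_squares
def z2(n,U,V):
    o=(260,180) if n=='top' else (230,160); return ((U+.5)/5-.5+o[0],(V+.5)/5-.5+o[1])
obs=[('top',(113,98),(-.9,-110,43)),('top',(90,541),(-.9,110,43)),('top',(97,394),(-.9,40,43)),('top',(97,456),(-.9,70,43)),
('top',(440,161),(-165,-80,51)),('top',(497,161),(-195,-80,51)),
('scene',(572,211),(-.9,-110,43)),('scene',(340,42),(-.9,110,43)),('scene',(302,332),(-195,-80,51)),('scene',(335,308),(-165,-80,51)),
('scene',(375,78),(-.9,70,43)),('scene',(408,100),(-.9,40,43))]
def T(p,X):
    c,s=np.cos(p[2]),np.sin(p[2]); X=np.atleast_2d(np.array(X,float)); return np.c_[p[0]+c*X[:,0]-s*X[:,1],p[1]+s*X[:,0]+c*X[:,1],X[:,2]]
def f(p): return np.concatenate([proj(n,T(p,X))[0]-z2(n,*u) for n,u,X in obs])
if __name__=='__main__':
    np.set_printoptions(precision=2,suppress=True)
    s=least_squares(f,[540,60,1.57],loss='soft_l1',x_scale=[1,1,.01]); print(s.x.tolist(),np.degrees(s.x[2])); print(s.fun.reshape(-1,2))
    p=s.x
    for U,V in [(560,184),(558,227),(735,184),(735,228)]: print('handle',atz('top',z2('top',U,V),60+ (0.25*(157 if U<600 else 240)-30)))
    def bar(x,z,t=.25,yaw=0): # station coords of bar pt, tilt t
        return (-60+x*np.cos(t)+z*np.sin(t), -60, 19.6-x*np.sin(t)+z*np.cos(t))
    g=T(p,[bar(-200,6),bar(-157.5,15),bar(-242.5,15)]); print(g)
    q=proj('top',g); print('pred top',((q-np.array([260,180])+.5)*5-.5)); q=proj('scene',g);print('pred scene',((q-np.array([230,160])+.5)*5-.5))
    # shim: top z=20 corners nose side & tab z50
    for lab,U,V,z in [('nose1',405,507,20),('nose2',418,562,20),('tab1',601,468,50),('tab2',613,523,50),('tf1',561,475,50),('tf2',571,531,50)]:
        print(lab,atz('top',z2('top',U,V),z))
    for lab,U,V,z in [('nose',145,172,20),('noseR',179,190,20),('tabtopC',68,218,50),('tailcorner',46,265,20),('tailR',78,283,20)]:
        print('sc',lab,atz('scene',z2('scene',U,V),z))
E
python3 fit.py
```

```text
[535.960606230494, 61.15372306744854, 1.533202857541614] 87.84605287453208
[[-0.06 -1.22]
 [-0.06 -0.28]
 [ 0.06 -0.39]
 [-0.59 -0.27]
 [ 0.05 -1.05]
 [ 0.79 -0.72]
 [-0.42 -0.66]
 [-1.21 -0.56]
 [-1.14 -0.64]
 [ 0.15 -0.95]
 [-0.2  -2.04]
 [-0.64 -2.04]]
handle [ 591.14 -162.91   69.25]
handle [ 570.06 -161.12   69.25]
handle [ 586.07 -242.88   90.  ]
handle [ 564.97 -241.62   90.  ]
[[ 586.44 -193.22   74.89]
 [ 588.07 -149.85   73.1 ]
 [ 584.97 -232.15   94.13]]
pred top [[624.97 190.61]
 [534.09 188.9 ]
 [714.19 184.73]]
pred scene [[193.11 330.96]
 [253.45 295.3 ]
 [134.22 342.29]]
nose1 [440.7  -87.23  20.  ]
nose2 [414.34 -92.99  20.  ]
tab1 [ 456.7  -179.59   50.  ]
tab2 [ 430.91 -184.14   50.  ]
tf1 [ 453.61 -160.37   50.  ]
tf2 [ 427.4  -164.07   50.  ]
sc nose [417.95 -94.07  20.  ]
sc noseR [445.95 -89.5   20.  ]
sc tabtopC [ 443.73 -172.28   50.  ]
sc tailcorner [ 440.15 -190.44   20.  ]
sc tailR [ 465.9  -186.15   20.  ]
```

```bash
python3 - <<'E'
from fit import *
np.set_printoptions(precision=1,suppress=True)
p=[535.96,61.15,1.5332]
def inv(X):
    c,s=np.cos(p[2]),np.sin(p[2]); d=np.array(X)-[p[0],p[1],0]; return np.array([c*d[0]+s*d[1],-s*d[0]+c*d[1],d[2]])
for n,z,l in [('top',30,[(190,151),(271,153),(184,268),(267,268)]),('top',10,[(417,35),(512,37),(510,122),(417,118)])]:
    for u in l: print(u,inv(atz(n,z2(n,*u),z)))
# triangulate handle/steel junction top centreline & end & others
for lab,a,b in [('junction',(559,205),(228,307)),('end',(736,206),(113,355)),('shim nose top L',(418,562),(145,172)),('noseR',(405,507),(179,190)),('hook -195',(497,161),(302,332)),('hook -165',(440,161),(335,308)),('edge -y',(113,98),(572,211)),('edge+y',(90,541),(340,42)),('tabtop tail+x',(601,468),(78,243))]:
    X=tri([('top',z2('top',*a)),('scene',z2('scene',*b))]); print(lab,X,inv(X))
a=cv2.imread('pics/scene0.png')[205:245,245:325]; cv2.imwrite('pics/s1.png',cv2.resize(a,None,fx=10,fy=10,interpolation=cv2.INTER_CUBIC))
a=cv2.imread('pics/top0.png')[190:240,270:420]; 
q=cv2.resize(a,None,fx=5.3,fy=5.3,interpolation=cv2.INTER_CUBIC); cv2.imwrite('pics/t1.png',q)
E
```

```text
(190, 151) [-40.  -83.6  30. ]
(271, 153) [-80.9 -83.7  30. ]
(184, 268) [-39.5 -23.9  30. ]
(267, 268) [-80.8 -25.   30. ]
(417, 35) [-154.7 -153.4   10. ]
(512, 37) [-204.4 -153.7   10. ]
(510, 122) [-203.5 -108.    10. ]
(417, 118) [-155.4 -108.8   10. ]
junction [ 580.9 -162.6   67.6] [-221.9  -53.3   67.6]
end [ 577.  -242.8   85.8] [-302.2  -52.4   85.8]
shim nose top L [414.8 -92.6  16.9] [-158.2  115.3   16.9]
noseR [441.3 -86.9  15.1] [-151.5   89.    15.1]
hook -195 [ 608.6 -134.2   46.2] [-192.5  -79.9   46.2]
hook -165 [ 608.4 -106.7   45.9] [-165.   -78.7   45.9]
edge -y [644.8  57.5  38.1] [   0.5 -108.9   38.1]
edge+y [426.7  66.3  39.5] [  1.  109.3  39.5]
tabtop tail+x [ 458.1 -179.1   43.6] [-243.    68.7   43.6]
```

View pics/s1.png

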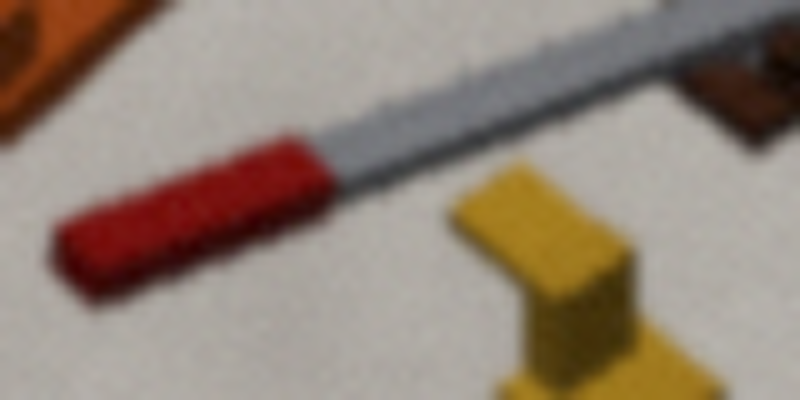

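```bash
cat > plan.py <<'E'
import sys
from h import *
o=r.get_obs(); a=[float(x) for x in sys.argv[1:5]]
y=np.radians(o['orientation'][2]); d=np.array(a[:3])-o['tcp_pos']
print('now',np.round(o['tcp_pos'],1),np.round(o['orientation'],1),'F',np.round(o['contact_force'],1),'w',round(o['width'],3),'t',round(o['t'],2))
tx=d[0]*np.cos(y)+d[1]*np.sin(y); ty=d[0]*np.sin(y)-d[1]*np.cos(y)
dy=(-(a[3]-o['orientation'][2])+180)%360-180
print('tool shift mm',np.round([tx,ty,-d[2]],1),'shares',np.round(np.array([tx,ty,-d[2]])/20,2),'yaw deg about tool z',round(dy,2),'share',round(dy/120,3))
E
python3 -m creep '{"linear":[[0,0,0],[0,0,0],[0,0,0],[0,0,0],[0,0,0],[0,0,0],[0,0,0],[0,0,0],[0,0,0],[0,0,0]],"yaw":[0.059,0.059,0.059,0.059,0.059,0.059,0.059,0.059,0.059,0.059]}' 0.6 30; python3 plan.py 579 -203 110 87.5
```

```text
t: 1.93
tcp_pos: [246.9, 601.2, 231.2]
orientation: [-179.9, -0.0, 85.9]
contact_force: [-0.8, 0.1, -0.6]
width: 0.601
now [246.9 601.2 231.2] [-179.9   -0.    85.9] F [-0.8  0.1 -0.6] w 0.601 t 1.93
tool shift mm [-778.3  389.   121.2] shares [-38.92  19.45   6.06] yaw deg about tool z -1.61 share -0.013
```

```bash
python3 -m creep '{"linear":[[-1,0.5,0],[-1,0.5,0],[-1,0.5,0],[-1,0.5,0],[-1,0.5,0],[-1,0.5,0],[-1,0.5,0],[-1,0.5,0],[-1,0.5,0],[-1,0.5,0],[-1,0.5,0],[-1,0.5,0],[-1,0.5,0],[-1,0.5,0],[-1,0.5,0],[-1,0.5,0],[-1,0.5,0],[-1,0.5,0],[-1,0.5,0],[-1,0.5,0]],"yaw":[0,0,0,0,0,0,0,0,0,0,0,0,0,0,0,0,0,0,0,-0.013]}'; python3 plan.py 579 -203 110 87.5
```

```text
t: 3.6
tcp_pos: [418.5, 176.6, 231.2]
orientation: [179.9, -0.6, 87.8]
contact_force: [-0.7, 0.2, 0.2]
width: 0.596
now [418.5 176.6 231.2] [179.9  -0.6  87.8] F [-0.7  0.2  0.2] w 0.596 t 3.6
tool shift mm [-373.3  174.7  121.2] shares [-18.66   8.73   6.06] yaw deg about tool z 0.34 share 0.003
```

```bash
python3 -m creep '{"linear":[[-1,0.47,0],[-1,0.47,0],[-1,0.47,0],[-1,0.47,0],[-1,0.47,0],[-1,0.47,0],[-1,0.47,0],[-1,0.47,0],[-1,0.47,0],[-1,0.47,0],[-1,0.47,0.4],[-1,0.47,0.5],[-1,0.47,0.5],[-1,0.47,0.5],[-1,0.47,0.5],[-1,0.47,0.5],[-1,0.47,0.5],[-0.5,0.3,0.5],[0,0,0.5],[0,0,0]],"yaw":[0,0,0,0,0,0,0,0,0,0,0,0,0,0,0,0,0,0,0,0]}'; python3 plan.py 579 -203 54 87.5
python3 - <<'E'
from h import *
a=snap('top','t2.png')[180:300,260:420]; cv2.imwrite('pics/t2z.png',cv2.resize(a[:,:,::-1],None,fx=5,fy=5,interpolation=cv2.INTER_CUBIC))
a=snap('scene','s2.png')[160:260,230:390]; cv2.imwrite('pics/s2z.png',cv2.resize(a[:,:,::-1],None,fx=5,fy=5,interpolation=cv2.INTER_CUBIC))
E
```

```text
t: 5.27
tcp_pos: [583.4, -200.1, 141.2]
orientation: [179.1, -0.6, 87.9]
contact_force: [-0.3, 1.2, -0.2]
width: 0.604
now [ 583.4 -200.1  141.2] [179.1  -0.6  87.9] F [-0.3  1.2 -0.2] w 0.604 t 5.27
tool shift mm [-3.  -4.3 87.2] shares [-0.15 -0.22  4.36] yaw deg about tool z 0.41 share 0.003
```

View pics/t2z.png

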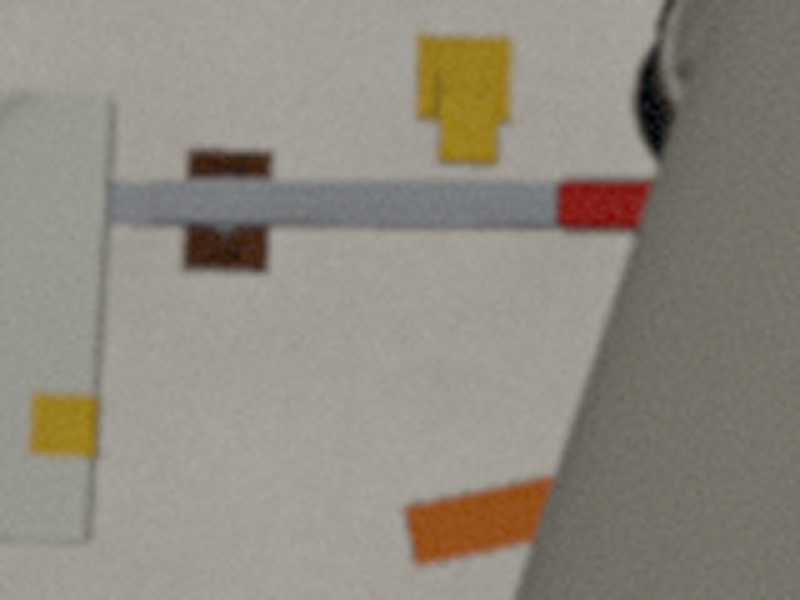

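View pics/s2z.png

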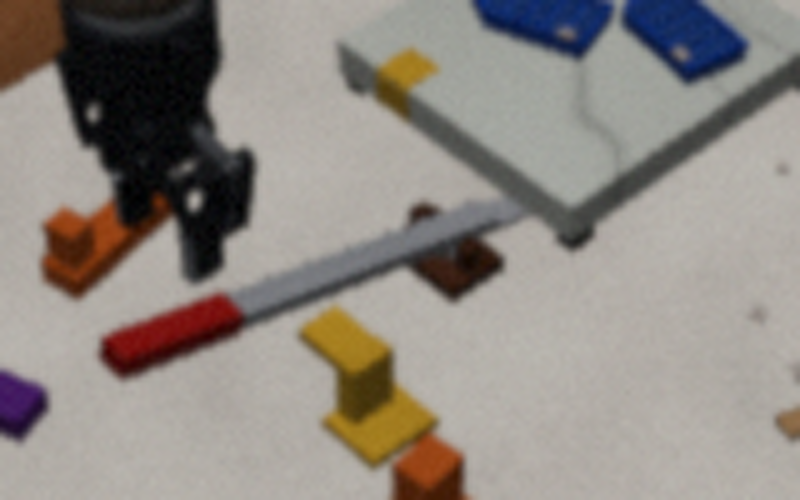

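The gripper stands above the handle, with the fingers at about (200,270) in the zoomed scene picture. The bar is untouched, so I'm going down to grip it.

```bash
python3 -m creep '{"linear":[[-0.1,-0.1,0.6],[-0.05,-0.1,0.6],[0,0,0.6],[0,0,0.6],[0,0,0.6],[0,0,0.5],[0,0,0.4],[0,0,0.3],[0,0,0.1],[0,0,0]],"yaw":[0,0,0,0,0,0,0,0,0,0]}' 0.6 30; python3 plan.py 579 -203 54 87.5
```

```text
t: 6.2
tcp_pos: [581.8, -195.3, 49.0]
orientation: [178.9, -0.8, 88.4]
contact_force: [0.5, 0.5, -1.1]
width: 0.602
now [ 581.8 -195.3   49. ] [178.9  -0.8  88.4] F [ 0.5  0.5 -1.1] w 0.602 t 6.2
tool shift mm [-7.8 -2.6 -5. ] shares [-0.39 -0.13 -0.25] yaw deg about tool z 0.88 share 0.007
```

```bash
python3 - <<'E'
from h import *
a=snap('scene','s3.png')[160:260,230:390]; cv2.imwrite('pics/s3z.png',cv2.resize(a[:,:,::-1],None,fx=5,fy=5,interpolation=cv2.INTER_CUBIC))
E
```

```text
(no output)
```

View pics/s3z.png

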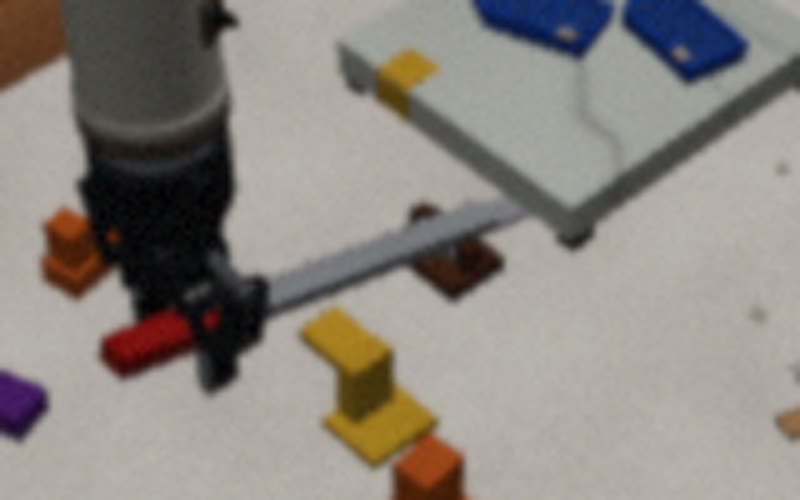

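The fingers straddle the handle, a bit near its inner end. I'll shift back and close.

```bash
python3 -m creep '{"linear":[[-0.25,-0.1,-0.15],[-0.2,0,-0.1],[0,0,0]],"yaw":[0,0,0]}' 0.6 30; python3 -m creep '{"linear":[[0,0,0],[0,0,0],[0,0,0],[0,0,0],[0,0,0],[0,0,0]],"yaw":[0,0,0,0,0,0]}' 0 30; python3 plan.py 579 -203 54 87.5
```

```text
t: 6.5
tcp_pos: [580.3, -205.7, 55.8]
orientation: [178.8, -0.7, 88.4]
contact_force: [0.7, 0.3, -0.1]
width: 0.601
t: 7.0
tcp_pos: [581.9, -207.1, 58.0]
orientation: [178.5, -0.7, 88.3]
contact_force: [0.5, 0.0, -1.0]
width: 0.273
now [ 581.9 -207.1   58. ] [178.5  -0.7  88.3] F [ 0.5  0.  -1. ] w 0.273 t 7.0
tool shift mm [ 4. -3.  4.] shares [ 0.2  -0.15  0.2 ] yaw deg about tool z 0.76 share 0.006
```

```bash
python3 -m creep '{"linear":[[0,0,0.15],[0,0,0.15],[0,0,0.15],[0,0,0.15],[0,0,0.15]],"yaw":[0,0,0,0,0]}'; python3 plan.py 581.9 -209 14 87.85
```

```text
t: 7.42
tcp_pos: [583.5, -209.9, 47.2]
orientation: [178.3, -0.6, 88.1]
contact_force: [-2.0, 0.2, 8.2]
width: 0.28
now [ 583.5 -209.9   47.2] [178.3  -0.6  88.1] F [-2.   0.2  8.2] w 0.28 t 7.42
tool shift mm [ 0.8 -1.6 33.2] shares [ 0.04 -0.08  1.66] yaw deg about tool z 0.21 share 0.002
```

```bash
python3 -m creep '{"linear":[[0.03,0,0.18],[0.03,0,0.18],[0.03,0,0.18],[0.03,0,0.18],[0.03,0,0.18],[0.03,0,0.18],[0.03,0,0.15],[0.03,0,0.15]],"yaw":[0,0,0,0,0,0,0,0]}'; python3 plan.py 581.9 -211 12 87.85
python3 - <<'E'
from h import *
a=snap('scene','s4.png')[160:260,230:390]; cv2.imwrite('pics/s4z.png',cv2.resize(a[:,:,::-1],None,fx=5,fy=5,interpolation=cv2.INTER_CUBIC))
E
```

```text
t: 8.08
tcp_pos: [583.6, -213.5, 26.5]
orientation: [178.2, -0.3, 87.6]
contact_force: [-2.8, -0.1, 8.7]
width: 0.276
now [ 583.6 -213.5   26.5] [178.2  -0.3  87.6] F [-2.8 -0.1  8.7] w 0.276 t 8.08
tool shift mm [ 2.4 -1.8 14.5] shares [ 0.12 -0.09  0.73] yaw deg about tool z -0.27 share -0.002
```

View pics/s4z.png

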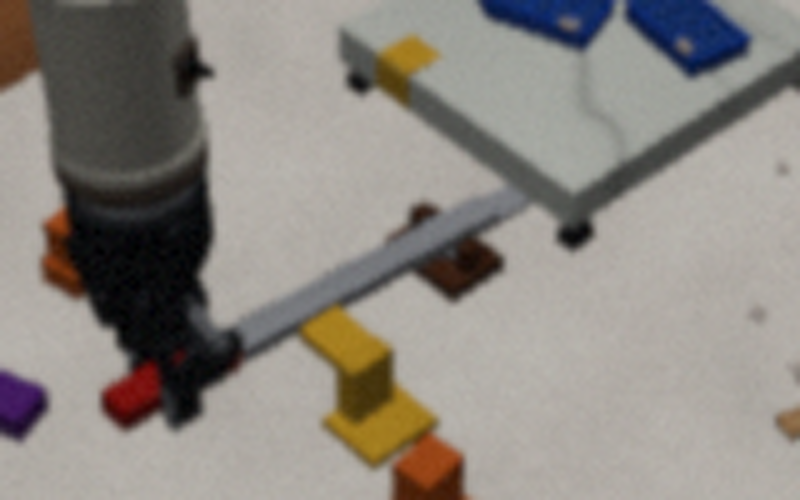

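The bar follows and the plate's edge is rising, with the bar clear of the hook. I'll keep pressing.

```bash
python3 -m creep '{"linear":[[0.05,0,0.18],[0.05,0,0.18],[0.05,0,0.18],[0.05,0,0.18],[0.05,0,0.18],[0.05,0,0.15]],"yaw":[0,0,0,0,0,0]}'; python3 plan.py 581.9 -211 11 87.85
```

```text
t: 8.63
tcp_pos: [585.5, -214.9, 11.3]
orientation: [178.0, 0.1, 87.4]
contact_force: [-3.1, -1.6, 8.5]
width: 0.273
now [ 585.5 -214.9   11.3] [1.78e+02 1.00e-01 8.74e+01] F [-3.1 -1.6  8.5] w 0.273 t 8.63
tool shift mm [ 3.7 -3.8  0.3] shares [ 0.19 -0.19  0.01] yaw deg about tool z -0.45 share -0.004
```

```bash
python3 -m creep '{"linear":[[0.02,0.2,0.05],[0.02,0.2,0.05],[0.02,0.2,0.05],[0.02,0.2,0.05],[0.02,0.2,0.05]],"yaw":[-0.009,-0.009,-0.009,-0.009,-0.009]}'; python3 plan.py 630 -212 11 99.4
```

```text
t: 9.05
tcp_pos: [603.8, -215.0, 10.2]
orientation: [178.2, 0.2, 92.6]
contact_force: [-2.3, -0.2, 8.2]
width: 0.279
now [ 603.8 -215.    10.2] [178.2   0.2  92.6] F [-2.3 -0.2  8.2] w 0.279 t 9.05
tool shift mm [ 1.8 26.3 -0.8] shares [ 0.09  1.32 -0.04] yaw deg about tool z -6.82 share -0.057
```

```bash
python3 -m creep '{"linear":[[0.03,0.2,0.03],[0.03,0.2,0.03],[0.03,0.2,0.03],[0.03,0.2,0.03],[0.03,0.2,0.03],[0.03,0.2,0.03]],"yaw":[-0.009,-0.009,-0.009,-0.009,-0.009,-0.009]}'; python3 plan.py 630 -212 11 99.4
python3 - <<'E'
from h import *
a=snap('scene','s5.png')[160:260,230:390]; cv2.imwrite('pics/s5z.png',cv2.resize(a[:,:,::-1],None,fx=5,fy=5,interpolation=cv2.INTER_CUBIC))
a=snap('top','t5.png')[180:300,260:420]; cv2.imwrite('pics/t5z.png',cv2.resize(a[:,:,::-1],None,fx=5,fy=5,interpolation=cv2.INTER_CUBIC))
E
```

```text
t: 9.55
tcp_pos: [626.9, -213.2, 12.0]
orientation: [178.3, 0.4, 98.6]
contact_force: [-2.3, -1.1, 6.8]
width: 0.277
now [ 626.9 -213.2   12. ] [178.3   0.4  98.6] F [-2.3 -1.1  6.8] w 0.277 t 9.55
tool shift mm [0.7 3.2 1. ] shares [0.04 0.16 0.05] yaw deg about tool z -0.75 share -0.006
```

View pics/s5z.png

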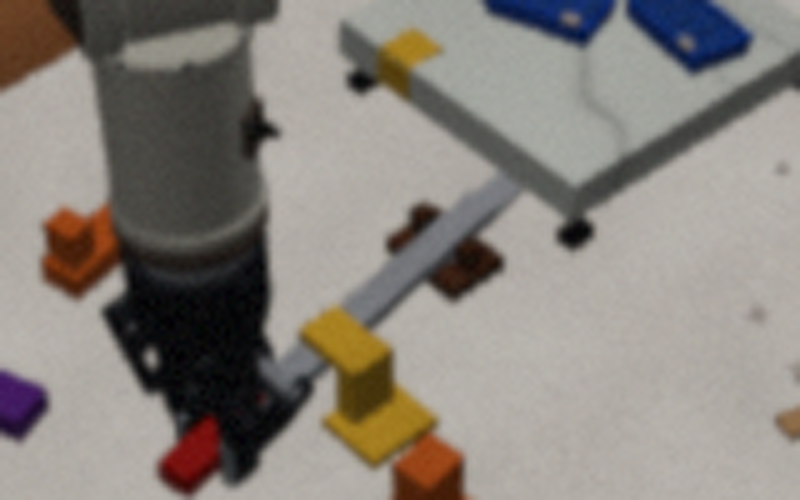

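View pics/t5z.png

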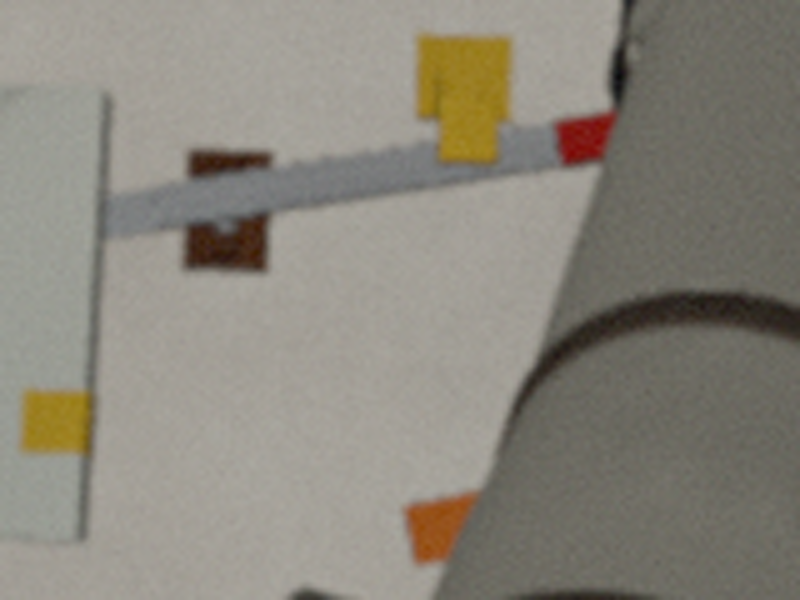

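The bar is under the hook's arm, with its centreline about 10 mm inside the arm's end in the zoomed top picture at (470,150). I'll let it up gently.

```bash
python3 -m creep '{"linear":[[0,0.05,-0.08],[0,0.05,-0.08],[0,0,-0.1],[0,0,-0.1],[0,0,-0.1],[0,0,-0.1]],"yaw":[0,0,0,0,0,0]}'; python3 plan.py 630 -212 23 99.4
```

```text
t: 10.15
tcp_pos: [627.9, -212.4, 21.5]
orientation: [178.4, 0.4, 98.7]
contact_force: [8.0, -3.7, -22.3]
width: 0.275
now [ 627.9 -212.4   21.5] [178.4   0.4  98.7] F [  8.   -3.7 -22.3] w 0.275 t 10.15
tool shift mm [ 0.1  2.1 -1.5] shares [ 0.    0.1  -0.07] yaw deg about tool z -0.7 share -0.006
```

```bash
python3 -m creep '{"linear":[[0,0,0.05],[0,0,0]],"yaw":[0,0]}'; python3 plan.py 630 -212 23 99.4
```

```text
t: 10.32
tcp_pos: [628.2, -212.5, 20.0]
orientation: [178.4, 0.4, 98.7]
contact_force: [-2.0, 0.1, 4.8]
width: 0.278
now [ 628.2 -212.5   20. ] [178.4   0.4  98.7] F [-2.   0.1  4.8] w 0.278 t 10.32
tool shift mm [ 0.3  1.8 -3. ] shares [ 0.01  0.09 -0.15] yaw deg about tool z -0.72 share -0.006
```

```bash
python3 -m creep '{"linear":[[0,0,-0.03],[0,0,-0.01]],"yaw":[0,0]}'; python3 plan.py 630 -212 23 99.4;  python3 -m creep '{"linear":[[0,0,0],[0,0,0],[0,0,0],[0,0,0],[0,0,0]],"yaw":[0,0,0,0,0]}' 0.65 30; python3 plan.py 630 -212 23 99.4
python3 - <<'E'
from h import *
a=snap('scene','s6.png')[160:260,230:390]; cv2.imwrite('pics/s6z.png',cv2.resize(a[:,:,::-1],None,fx=5,fy=5,interpolation=cv2.INTER_CUBIC))
E
```

```text
t: 10.48
tcp_pos: [628.1, -212.4, 21.0]
orientation: [178.4, 0.4, 98.7]
contact_force: [1.0, -0.6, -2.4]
width: 0.272
now [ 628.1 -212.4   21. ] [178.4   0.4  98.7] F [ 1.  -0.6 -2.4] w 0.272 t 10.48
tool shift mm [ 0.1  1.9 -2. ] shares [ 0.01  0.1  -0.1 ] yaw deg about tool z -0.72 share -0.006
t: 10.9
tcp_pos: [628.5, -212.0, 21.1]
orientation: [178.3, 0.4, 98.8]
contact_force: [-0.1, 0.1, 0.1]
width: 0.654
now [ 628.5 -212.    21.1] [178.3   0.4  98.8] F [-0.1  0.1  0.1] w 0.654 t 10.9
tool shift mm [-0.2  1.5 -1.9] shares [-0.01  0.07 -0.09] yaw deg about tool z -0.65 share -0.005
```

View pics/s6z.png

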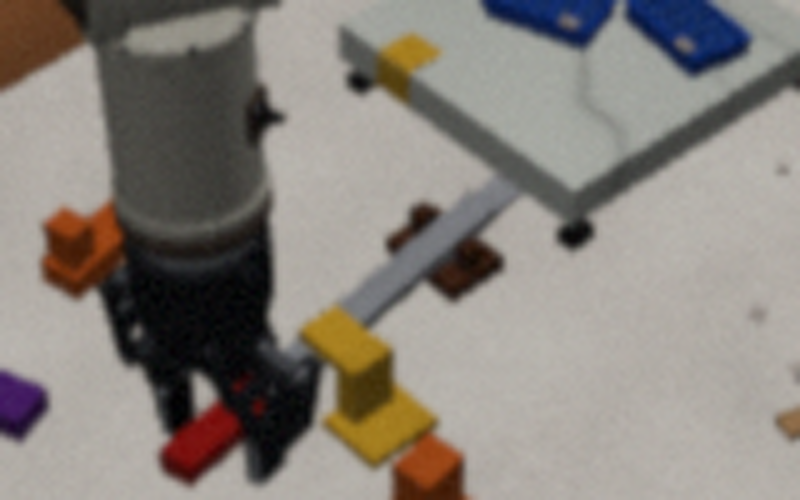

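The bar is parked and released, with the force at 0. I'll go straight up, then over to the shim's tab at about (442,-172).

```bash
python3 -m creep '{"linear":[[0,0,-0.2],[0,0,-0.4],[0,0,-0.6],[0,0,-0.8],[0,0,-1],[0,0,-1],[0,0,-0.8],[0,0,-0.4],[0,0,0]],"yaw":[0,0,0,0,0,0,0,0,0]}'; python3 plan.py 442 -172 110 100.5
```

```text
t: 11.7
tcp_pos: [625.5, -212.3, 136.3]
orientation: [178.2, 0.4, 98.7]
contact_force: [0.4, 0.8, 0.5]
width: 0.652
now [ 625.5 -212.3  136.3] [178.2   0.4  98.7] F [0.4 0.8 0.5] w 0.652 t 11.7
tool shift mm [  67.6 -175.2   26.3] shares [ 3.38 -8.76  1.31] yaw deg about tool z -1.77 share -0.015
```

```bash
python3 -m creep '{"linear":[[0.4,-1,0],[0.4,-1,0],[0.4,-1,0],[0.4,-1,0],[0.4,-1,0],[0.4,-1,0],[0.4,-1,0],[0.4,-1,0.1],[0.15,-0.5,0.2],[0,0,0.2],[0,0,0]],"yaw":[0,0,0,-0.005,-0.005,-0.005,0,0,0,0,0]}'; python3 plan.py 442 -172 90 100.5
python3 - <<'E'
from h import *
a=snap('scene','s7.png')[160:260,230:390]; cv2.imwrite('pics/s7z.png',cv2.resize(a[:,:,::-1],None,fx=5,fy=5,interpolation=cv2.INTER_CUBIC))
a=snap('top','t7.png')[180:300,260:420]; cv2.imwrite('pics/t7z.png',cv2.resize(a[:,:,::-1],None,fx=5,fy=5,interpolation=cv2.INTER_CUBIC))
E
```

```text
t: 12.62
tcp_pos: [437.6, -171.3, 117.5]
orientation: [178.2, 0.5, 100.7]
contact_force: [-0.4, -0.1, 0.2]
width: 0.652
now [ 437.6 -171.3  117.5] [178.2   0.5 100.7] F [-0.4 -0.1  0.2] w 0.652 t 12.62
tool shift mm [-1.5  4.2 27.5] shares [-0.08  0.21  1.37] yaw deg about tool z 0.18 share 0.001
```

View pics/s7z.png

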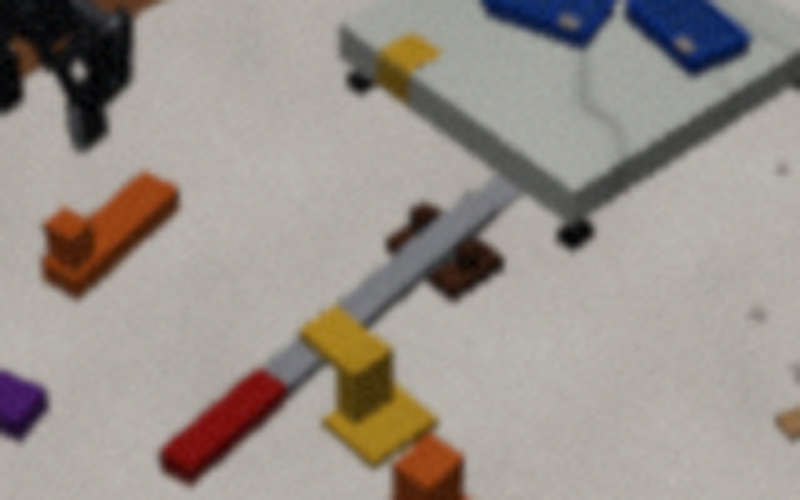

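View pics/t7z.png

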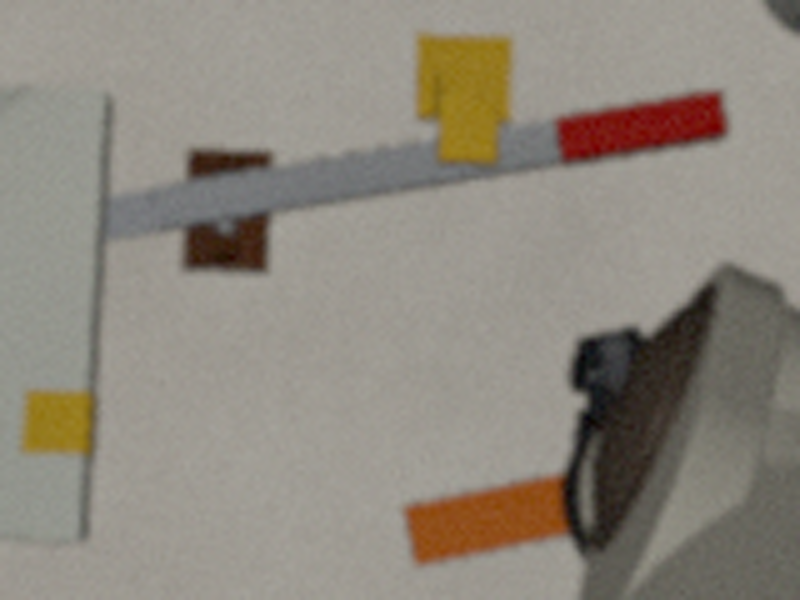

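The bar is held under the hook. The plate corner moved from row 211 to row 192 in the zoomed scene picture, so the edge is at about 26 mm. Now down onto the shim's tab.

```bash
python3 -m creep '{"linear":[[-0.05,0.2,0.6],[0,0,0.7],[0,0,0.7],[0,0,0.7],[0,0,0.5],[0,0,0.2],[0,0,0]],"yaw":[0,0,0,0,0,0,0]}'; python3 plan.py 442 -172 25 100.5
python3 - <<'E'
from h import *
a=snap('scene','s8.png')[160:260,200:360]; cv2.imwrite('pics/s8z.png',cv2.resize(a[:,:,::-1],None,fx=5,fy=5,interpolation=cv2.INTER_CUBIC))
E
```

```text
t: 13.3
tcp_pos: [456.9, -174.4, 49.3]
orientation: [177.5, 0.8, 100.8]
contact_force: [-0.6, 0.1, -0.4]
width: 0.652
now [ 456.9 -174.4   49.3] [177.5   0.8 100.8] F [-0.6  0.1 -0.4] w 0.652 t 13.3
tool shift mm [  5.2 -14.2  24.3] shares [ 0.26 -0.71  1.21] yaw deg about tool z 0.33 share 0.003
```

View pics/s8z.png

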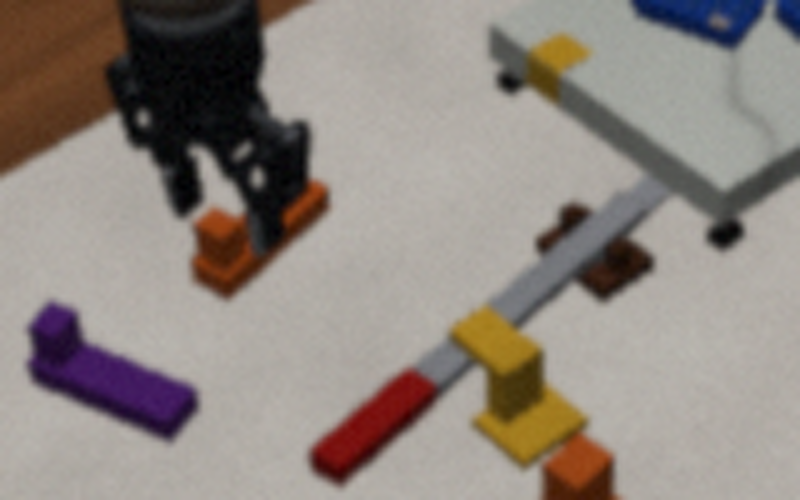

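```bash
python3 -m creep '{"linear":[[0.1,-0.35,-0.1],[0.1,-0.3,0],[0,0,0],[0,0,0]],"yaw":[0,0,0,0]}'; python3 plan.py 442 -172 25 100.5
python3 - <<'E'
from h import *
a=snap('scene','s9.png')[180:240,220:300]; cv2.imwrite('pics/s9z.png',cv2.resize(a[:,:,::-1],None,fx=9,fy=9,interpolation=cv2.INTER_CUBIC))
E
```

```text
t: 13.68
tcp_pos: [443.3, -173.4, 53.0]
orientation: [177.4, 0.9, 100.8]
contact_force: [0.5, -0.1, -0.3]
width: 0.65
now [ 443.3 -173.4   53. ] [177.4   0.9 100.8] F [ 0.5 -0.1 -0.3] w 0.65 t 13.68
tool shift mm [ 1.6 -1.1 28. ] shares [ 0.08 -0.05  1.4 ] yaw deg about tool z 0.32 share 0.003
```

View pics/s9z.png

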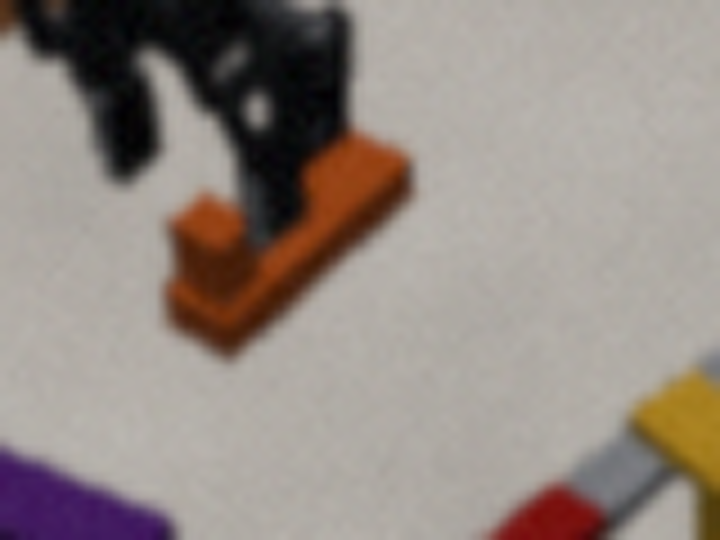

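```bash
python3 - <<'E'
from h import *
import numpy as np
def t(R,P): 
    from scipy.spatial.transform import Rotation as Q
    return np.array(P)+Q.from_euler('xyz',[177.4,.9,100.8],degrees=True).apply(R)
P0=[443.3,-173.4,53]
for Rv in [(0,0,0),(0,33,-9),(0,-33,-9)]:
    print(Rv,(proj('scene',t(Rv,P0))[0]-[220,180])*9)
for z in (20,50):
  for s in (-1,1):
    y=np.radians(100.5); c=np.array([442,-172,z]); a=np.array([np.cos(y),np.sin(y),0]);b=np.array([-np.sin(y),np.cos(y),0])
    print(z,s,[(np.round((proj('scene',c+a*10*u+b*12*s)[0]-[220,180])*9)).tolist() for u in(-1,1)])
E
```

```text
(0, 0, 0) [204.3673185  203.34994941]
(0, 33, -9) [276.41698306 219.11130662]
(0, -33, -9) [126.81647944 148.06118673]
20 -1 [[223.0, 301.0], [262.0, 266.0]]
20 1 [[169.0, 272.0], [209.0, 238.0]]
50 -1 [[214.0, 237.0], [253.0, 203.0]]
50 1 [[159.0, 209.0], [199.0, 175.0]]
```

```bash
python3 -m creep '{"linear":[[0.05,-0.05,0.25],[0,-0.05,0.25],[0,-0.03,0.25],[0,-0.03,0.2],[0,0,0.15],[0,0,0.05],[0,0,0]],"yaw":[0,0,0,0,0,0,0]}'; python3 plan.py 442 -172 25 100.5
```

```text
t: 14.32
tcp_pos: [441.4, -173.2, 27.8]
orientation: [177.3, 0.9, 100.8]
contact_force: [-0.2, -0.6, -0.5]
width: 0.65
now [ 441.4 -173.2   27.8] [177.3   0.9 100.8] F [-0.2 -0.6 -0.5] w 0.65 t 14.32
tool shift mm [1.  0.8 2.8] shares [0.05 0.04 0.14] yaw deg about tool z 0.32 share 0.003
```

```bash
python3 -m creep '{"linear":[[0.04,0,0.05],[0,0,0],[0,0,0],[0,0,0],[0,0,0],[0,0,0],[0,0,0]],"yaw":[0,0,0,0,0,0,0]}' 0 50; python3 plan.py 442 -172 25 100.5
python3 - <<'E'
from h import *
a=snap('scene','s10.png')[180:240,220:300]; cv2.imwrite('pics/s10z.png',cv2.resize(a[:,:,::-1],None,fx=9,fy=9,interpolation=cv2.INTER_CUBIC))
E
```

```text
t: 14.9
tcp_pos: [441.5, -172.4, 26.8]
orientation: [177.3, 0.9, 100.8]
contact_force: [-0.4, -0.0, -0.7]
width: 0.272
now [ 441.5 -172.4   26.8] [177.3   0.9 100.8] F [-0.4 -0.  -0.7] w 0.272 t 14.9
tool shift mm [0.3 0.5 1.8] shares [0.01 0.03 0.09] yaw deg about tool z 0.33 share 0.003
```

View pics/s10z.png

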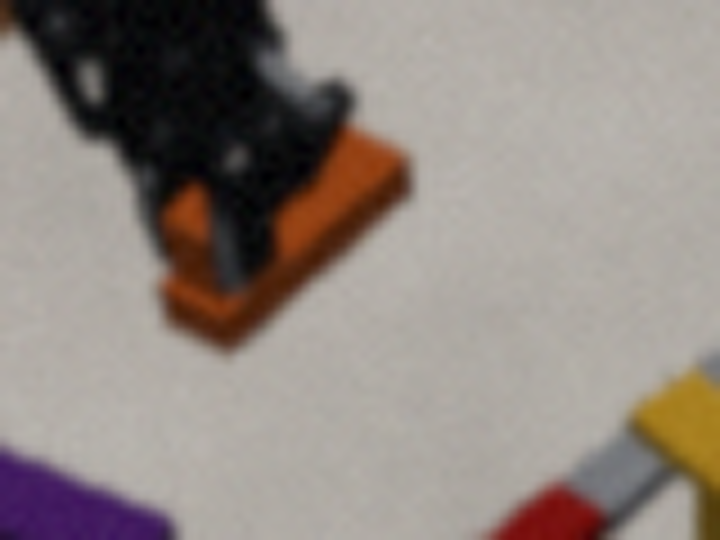

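```bash
python3 - <<'E'
from fit import *
obs[:]=[o for o in obs if o[0]=='top']
s=least_squares(f,[540,60,1.53],x_scale=[1,1,.01]); p=s.x; print(p,np.degrees(p[2]),s.fun.round(1))
for X in [(-120,55,0),(-86,55,0),(-51,55,0),(-33,55,0)]: print(X,T(p,X))
E
python3 plan.py 478 -53 40 87.5
```

```text
[534.37234829  61.22258438   1.53365945] 87.87221380630753 [-0.1 -0.6 -0.1  0.4  0.   0.3 -0.6  0.4  0.  -0.5  0.8 -0.1]
(-120, 55, 0) [[474.95486978 -56.65261762   0.        ]]
(-86, 55, 0) [[476.21723331 -22.67606043   0.        ]]
(-51, 55, 0) [[477.51672518  12.29980726   0.        ]]
(-33, 55, 0) [[478.18503529  30.28739636   0.        ]]
now [ 441.6 -172.4   26.8] [177.3   0.9 100.8] F [ 0.6 -0.1 -0.2] w 0.271 t 14.95
tool shift mm [110.4  58.2 -13.2] shares [ 5.52  2.91 -0.66] yaw deg about tool z 13.33 share 0.111
```

```bash
python3 -m creep '{"linear":[[0,0,-0.2],[0,0,-0.3],[0,0,-0.2],[0,0,0],[0,0,0],[0,0,0]],"yaw":[0,0,0.035,0.04,0.03,0]}'; python3 plan.py 475 -57 42 87.87
```

```text
t: 15.45
tcp_pos: [440.9, -172.4, 43.5]
orientation: [177.1, 0.3, 87.7]
contact_force: [-0.4, -0.8, -0.9]
width: 0.271
now [ 440.9 -172.4   43.5] [177.1   0.3  87.7] F [-0.4 -0.8 -0.9] w 0.271 t 15.45
tool shift mm [116.7  29.4   1.5] shares [5.83 1.47 0.08] yaw deg about tool z -0.2 share -0.002
```

```bash
python3 -m creep '{"linear":[[0.5,0.15,0],[0.6,0.15,0],[0.7,0.15,0],[0.7,0.15,0],[0.7,0.15,0],[0.7,0.15,0],[0.7,0.15,0],[0.5,0.15,0],[0.3,0.1,0],[0,0,0],[0,0,0]],"yaw":[0,0,0,0,0,0,0,0,0,0,0]}'; python3 plan.py 475 -57 28 87.87
python3 - <<'E'
from h import *
a=snap('scene','s11.png')[160:260,230:390]; cv2.imwrite('pics/s11z.png',cv2.resize(a[:,:,::-1],None,fx=5,fy=5,interpolation=cv2.INTER_CUBIC))
a=snap('top','t11.png')[180:300,260:420]; cv2.imwrite('pics/t11z.png',cv2.resize(a[:,:,::-1],None,fx=5,fy=5,interpolation=cv2.INTER_CUBIC))
E
```

```text
t: 16.37
tcp_pos: [473.1, -62.2, 48.2]
orientation: [176.9, 0.4, 88.7]
contact_force: [-0.1, 0.2, -1.3]
width: 0.27
now [473.1 -62.2  48.2] [176.9   0.4  88.7] F [-0.1  0.2 -1.3] w 0.27 t 16.37
tool shift mm [ 5.2  1.8 20.2] shares [0.26 0.09 1.01] yaw deg about tool z 0.79 share 0.007
```

View pics/s11z.png

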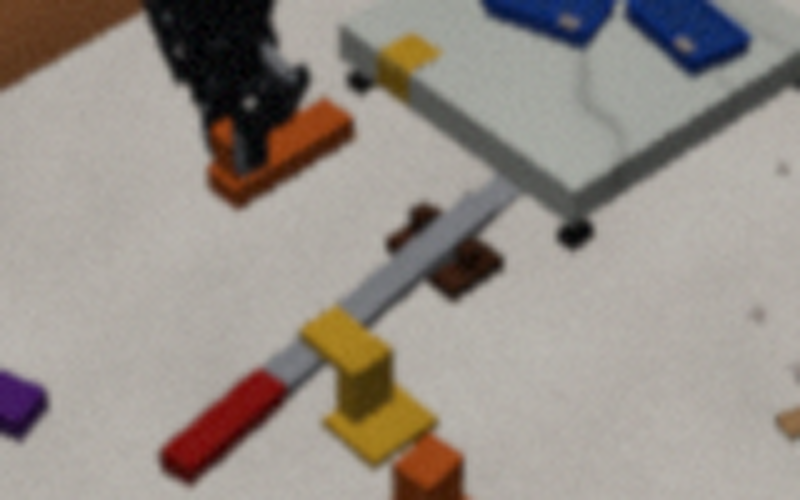

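View pics/t11z.png

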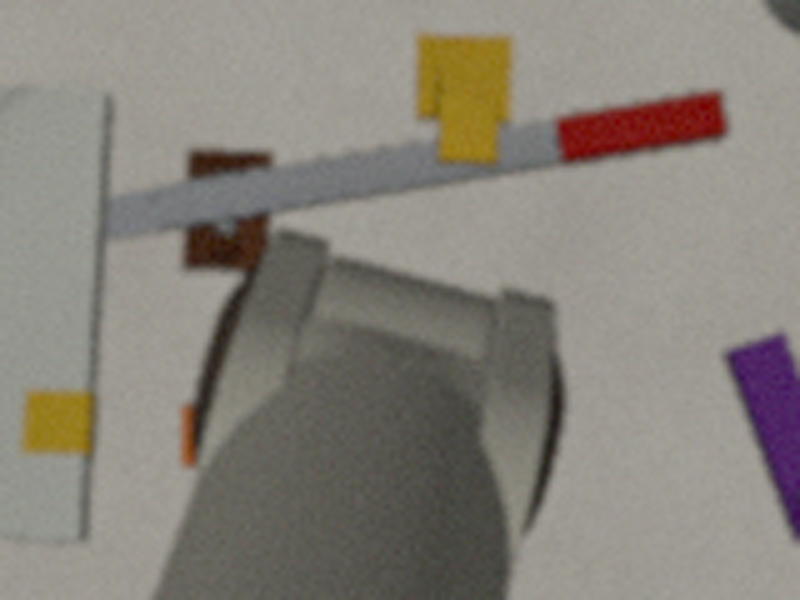

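The shim nose, at column 187 and rows 405–465 of the zoomed top picture, lines up with the mark (rows 392–452) once I add about 4 mm sideways. Next I go down to just above the bench.

```bash
python3 -m creep '{"linear":[[0.05,0.1,0.2],[0.05,0.1,0.25],[0,0,0.25],[0,0,0.1],[0,0,0],[0,0,0]],"yaw":[0.004,0.003,0,0,0,0]}'; python3 plan.py 475 -57 28 87.87
```

```text
t: 16.97
tcp_pos: [477.2, -64.3, 30.0]
orientation: [177.0, 0.4, 87.3]
contact_force: [0.2, 0.6, -1.6]
width: 0.268
now [477.2 -64.3  30. ] [177.    0.4  87.3] F [ 0.2  0.6 -1.6] w 0.268 t 16.97
tool shift mm [ 7.2 -2.6  2. ] shares [ 0.36 -0.13  0.1 ] yaw deg about tool z -0.53 share -0.004
```

```bash
python3 -m creep '{"linear":[[0.2,0,0.05],[0.3,-0.02,0.03],[0.3,-0.02,0],[0.3,0,0],[0.3,0,0],[0.2,0,0],[0,0,0],[0,0,0]],"yaw":[0,-0.003,0,0,0,0,0,0]}'; python3 plan.py 476.2 -23 28 87.87
```

```text
t: 17.63
tcp_pos: [477.9, -27.4, 28.2]
orientation: [177.0, 0.4, 87.9]
contact_force: [0.0, 0.2, -0.7]
width: 0.272
now [477.9 -27.4  28.2] [177.    0.4  87.9] F [ 0.   0.2 -0.7] w 0.272 t 17.63
tool shift mm [ 4.3 -1.8  0.2] shares [ 0.22 -0.09  0.01] yaw deg about tool z -0.0 share -0.0
```

```bash
python3 - <<'E'
from h import *
a=snap('scene','s12.png')[150:250,250:410]; cv2.imwrite('pics/s12z.png',cv2.resize(a[:,:,::-1],None,fx=5,fy=5,interpolation=cv2.INTER_CUBIC))
a=snap('top','t12.png')[180:300,260:420]; cv2.imwrite('pics/t12z.png',cv2.resize(a[:,:,::-1],None,fx=5,fy=5,interpolation=cv2.INTER_CUBIC))
E
```

```text
(no output)
```

View pics/s12z.png

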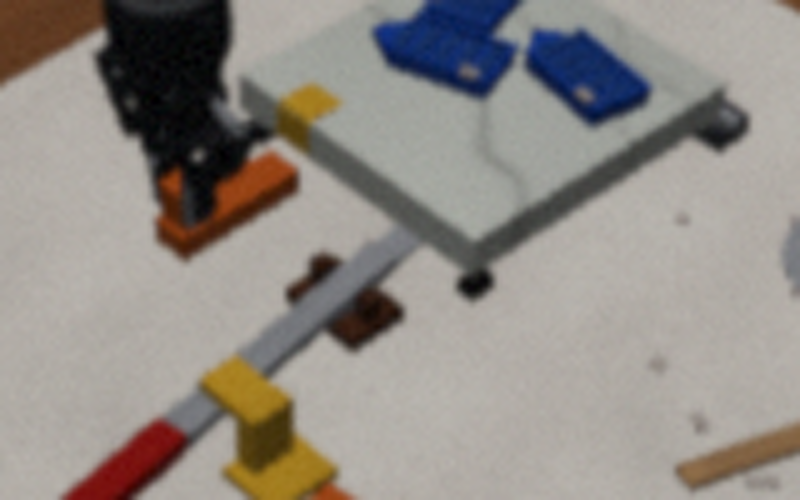

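View pics/t12z.png

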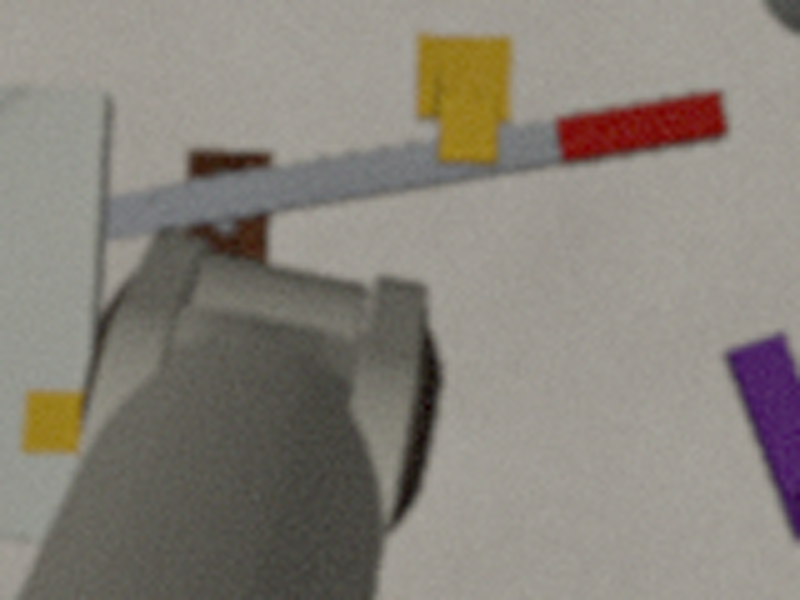

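The nose is at the plate's edge, in line with the mark and below the edge. I'll go in 24 mm, then creep forward by feel.

```bash
python3 -m creep '{"linear":[[0.2,-0.01,0],[0.2,-0.01,0],[0.2,-0.01,0],[0.2,0,0],[0.15,0,0],[0.1,0,0],[0,0,0]],"yaw":[0,0,0,0,0,0,0]}'; python3 plan.py 477.5 0 28 87.87
```

```text
t: 18.32
tcp_pos: [478.1, -5.6, 28.0]
orientation: [177.0, 0.4, 87.7]
contact_force: [0.7, 0.2, -0.1]
width: 0.269
now [478.1  -5.6  28. ] [177.    0.4  87.7] F [ 0.7  0.2 -0.1] w 0.269 t 18.32
tool shift mm [ 5.6 -0.8  0. ] shares [ 0.28 -0.04  0.  ] yaw deg about tool z -0.17 share -0.001
```

```bash
python3 -m creep '{"linear":[[0.08,0,0],[0.08,0,0],[0.08,0,0],[0.08,0,0],[0.08,0,0],[0.06,0,0]],"yaw":[0,0,0,0,0,0]}'; python3 plan.py 477.5 10 28 87.87
```

```text
t: 18.82
tcp_pos: [478.5, 4.0, 27.9]
orientation: [177.0, 0.5, 87.7]
contact_force: [0.6, -0.7, -1.0]
width: 0.269
now [478.5   4.   27.9] [177.    0.5  87.7] F [ 0.6 -0.7 -1. ] w 0.269 t 18.82
tool shift mm [ 6.  -1.3 -0.1] shares [ 0.3  -0.06 -0.  ] yaw deg about tool z -0.2 share -0.002
```

```bash
python3 -m creep '{"linear":[[0.05,0,0],[0.05,0,0],[0.05,0,0],[0.05,0,0]],"yaw":[0,0,0,0]}';python3 -m creep '{"linear":[[0.04,0,0],[0.04,0,0],[0.04,0,0]],"yaw":[0,0,0]}'
```

```text
t: 19.15
tcp_pos: [478.7, 8.4, 27.9]
orientation: [177.0, 0.5, 87.7]
contact_force: [0.3, 0.1, -1.3]
width: 0.269
t: 19.4
tcp_pos: [478.8, 11.0, 27.9]
orientation: [176.9, 0.5, 87.7]
contact_force: [0.0, -0.8, -0.0]
width: 0.27
```

```bash
python3 -m creep '{"linear":[[0.04,0,0],[0.04,0,0],[0.04,0,0]],"yaw":[0,0,0]}'
```

```text
t: 19.65
tcp_pos: [478.9, 13.6, 27.9]
orientation: [177.0, 0.5, 87.7]
contact_force: [0.0, -0.1, -0.4]
width: 0.27
```

```bash
python3 -m creep '{"linear":[[0.04,0,0],[0.04,0,0],[0.04,0,0]],"yaw":[0,0,0]}'
```

```text
t: 19.9
tcp_pos: [479.0, 16.3, 27.8]
orientation: [177.0, 0.5, 87.7]
contact_force: [0.7, -0.2, -1.5]
width: 0.27
```

```bash
python3 -m creep '{"linear":[[0.04,0,0],[0.04,0,0]],"yaw":[0,0]}'
```

```text
t: 20.07
tcp_pos: [479.1, 18.0, 27.8]
orientation: [176.9, 0.5, 87.6]
contact_force: [0.4, 0.7, -0.5]
width: 0.266
```

```bash
python3 -m creep '{"linear":[[0.04,0,0],[0.04,0,0]],"yaw":[0,0]}'
```

```text
t: 20.23
tcp_pos: [479.1, 19.8, 27.8]
orientation: [177.0, 0.5, 87.6]
contact_force: [-0.6, 0.1, -0.8]
width: 0.27
```

```bash
python3 -m creep '{"linear":[[0.04,0,0],[0.04,0,0]],"yaw":[0,0]}'
```

```text
t: 20.4
tcp_pos: [479.2, 21.6, 27.8]
orientation: [177.0, 0.5, 87.7]
contact_force: [0.6, 0.8, -0.8]
width: 0.271
```

```bash
python3 -m creep '{"linear":[[0.04,0,0],[0.03,0,0]],"yaw":[0,0]}'
```

```text
t: 20.57
tcp_pos: [479.3, 23.2, 27.8]
orientation: [177.0, 0.5, 87.7]
contact_force: [0.1, 1.0, -0.4]
width: 0.272
```

```bash
python3 -m creep '{"linear":[[0.04,0,0],[0.03,0,0]],"yaw":[0,0]}'
```

```text
t: 20.73
tcp_pos: [479.4, 24.7, 27.8]
orientation: [177.0, 0.5, 87.7]
contact_force: [-0.5, 0.1, -1.3]
width: 0.273
```

```bash
python3 -m creep '{"linear":[[0.03,0,0],[0.03,0,0]],"yaw":[0,0]}'
```

```text
t: 20.9
tcp_pos: [479.4, 26.1, 27.8]
orientation: [177.0, 0.5, 87.7]
contact_force: [0.5, -0.1, -1.0]
width: 0.27
```

```bash
python3 -m creep '{"linear":[[0.03,0,0],[0.03,0,0]],"yaw":[0,0]}'
```

```text
t: 21.07
tcp_pos: [479.5, 27.4, 27.7]
orientation: [177.0, 0.5, 87.7]
contact_force: [-0.8, 0.6, -0.8]
width: 0.27
```

```bash
python3 -m creep '{"linear":[[0.03,0,0],[0.03,0,0]],"yaw":[0,0]}'
```

```text
t: 21.23
tcp_pos: [479.5, 28.7, 27.7]
orientation: [177.0, 0.5, 87.6]
contact_force: [0.3, 0.4, -0.4]
width: 0.269
```

```bash
python3 -m creep '{"linear":[[0.03,0,0],[0.03,0,0]],"yaw":[0,0]}'
```

```text
t: 21.4
tcp_pos: [479.6, 30.0, 27.7]
orientation: [177.0, 0.5, 87.7]
contact_force: [-0.2, -0.3, -0.6]
width: 0.268
```

```bash
python3 -m creep '{"linear":[[0.03,0,0],[0.03,0,0]],"yaw":[0,0]}'
```

```text
t: 21.57
tcp_pos: [479.7, 31.4, 27.7]
orientation: [176.9, 0.5, 87.7]
contact_force: [0.7, -0.9, -0.5]
width: 0.267
```

```bash
python3 -m creep '{"linear":[[0.03,0,0],[0.03,0,0]],"yaw":[0,0]}'; python3 - <<'E'
from h import *
a=snap('scene','s13.png')[150:250,250:410]; cv2.imwrite('pics/s13z.png',cv2.resize(a[:,:,::-1],None,fx=5,fy=5,interpolation=cv2.INTER_CUBIC))
a=snap('top','t13.png')[180:300,260:420]; cv2.imwrite('pics/t13z.png',cv2.resize(a[:,:,::-1],None,fx=5,fy=5,interpolation=cv2.INTER_CUBIC))
E
```

```text
t: 21.73
tcp_pos: [479.7, 32.0, 27.7]
orientation: [177.0, 0.5, 87.6]
contact_force: [-0.4, -4.0, 0.6]
width: 0.271
```

View pics/s13z.png

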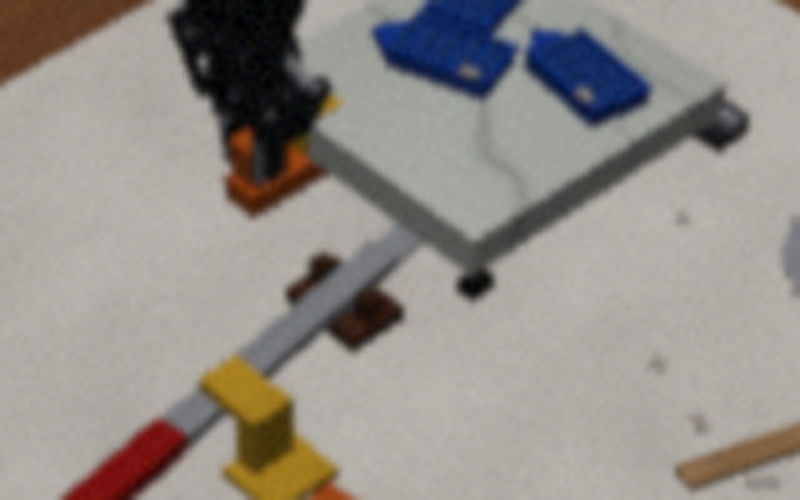

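The force is -4 N in y and the advance has stopped, so the shim is at the stop. One more very small push will confirm it.

```bash
python3 -m creep '{"linear":[[0.03,0,0],[0.03,0,0]],"yaw":[0,0]}'
```

```text
t: 22.0
tcp_pos: [479.6, 32.1, 27.8]
orientation: [177.0, 0.6, 87.6]
contact_force: [-1.5, -3.0, 0.4]
width: 0.269
```

```bash
python3 - <<'E'
from h import *
import numpy as np
a=cv2.imread('pics/s13.png')[165:200,285:335]; cv2.imwrite('pics/s13y.png',cv2.resize(a,None,fx=14,fy=14,interpolation=cv2.INTER_CUBIC))
p=np.array([534.4,61.2]);y=np.radians(87.87)
def st(X): d=X[:2]-p; return np.array([np.cos(y)*d[0]+np.sin(y)*d[1],-np.sin(y)*d[0]+np.cos(y)*d[1]])
for U,V,z in [(252,203,21),(227,180,21),(252,214,1)]:
    u=((U+.5)/5-.5+250,(V+.5)/5-.5+150); print(st(atz('scene',u,z)))
# bias check with initial shim-> tail corners in s0: 
E
```

```text
[-50.82727568  34.24099964]
[-48.10919667  61.90050539]
[-43.59486986  42.92063027]
```

View pics/s13y.png

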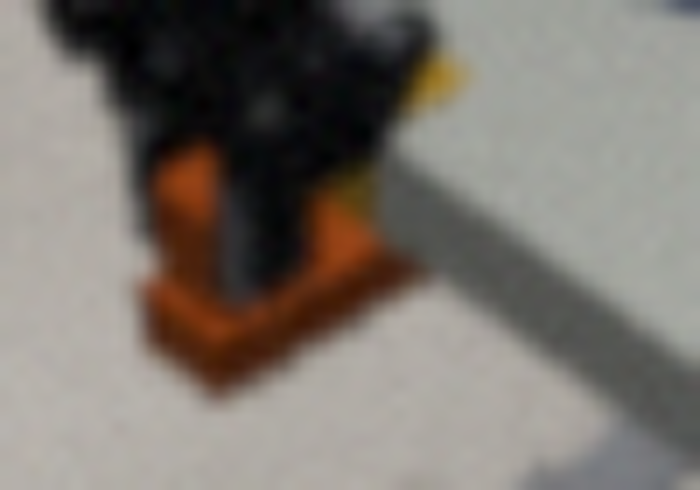

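View pics/t13z.png

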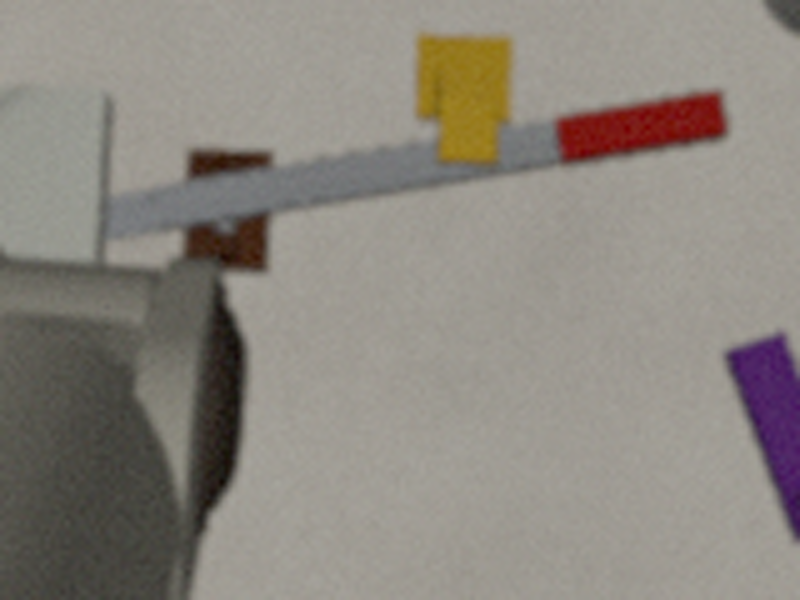

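By the scene picture the shim's tail is about 49 mm before the edge, so the nose is about 51 mm in. That fits a stop between 35 and 53 mm. I'll set the shim down and release it.

```bash
python3 -m creep '{"linear":[[0,0,0.04],[0,0,0.02],[0,0,0]],"yaw":[0,0,0]}'; python3 -m creep '{"linear":[[0,0,0],[0,0,0],[0,0,0],[0,0,0]],"yaw":[0,0,0,0]}' 0.5 50
```

```text
t: 22.25
tcp_pos: [479.7, 32.0, 26.7]
orientation: [177.0, 0.5, 87.5]
contact_force: [-0.7, -2.8, 1.7]
width: 0.273
t: 22.58
tcp_pos: [480.3, 34.1, 26.7]
orientation: [176.9, 0.4, 87.6]
contact_force: [0.1, 0.3, 0.1]
width: 0.499
```

```bash
python3 -m creep '{"linear":[[-0.05,0,-0.2],[-0.05,0,-0.3],[-0.1,0,-0.5],[-0.2,0,-0.7],[-0.5,0,-0.8],[-0.8,0,-0.8],[-1,0,-0.5],[-1,0.2,0],[-1,0.4,0],[-1,0.5,0],[-1,0.6,0],[-0.8,0.8,0]],"yaw":[0,0,0,0,0,0,0,0,0,0,0,0]}'; python3 plan.py 628 -212 130 98.8
python3 - <<'E'
from h import *
a=snap('scene','s14.png')[150:250,230:390]; cv2.imwrite('pics/s14z.png',cv2.resize(a[:,:,::-1],None,fx=5,fy=5,interpolation=cv2.INTER_CUBIC))
a=snap('top','t14.png')[180:300,260:420]; cv2.imwrite('pics/t14z.png',cv2.resize(a[:,:,::-1],None,fx=5,fy=5,interpolation=cv2.INTER_CUBIC))
E
```

```text
t: 23.58
tcp_pos: [519.2, -118.8, 119.6]
orientation: [176.7, 0.2, 88.1]
contact_force: [-0.1, 0.1, 0.8]
width: 0.499
now [ 519.2 -118.8  119.6] [176.7   0.2  88.1] F [-0.1  0.1  0.8] w 0.499 t 23.58
tool shift mm [-89.6 111.8 -10.4] shares [-4.48  5.59 -0.52] yaw deg about tool z -10.67 share -0.089
```

View pics/s14z.png

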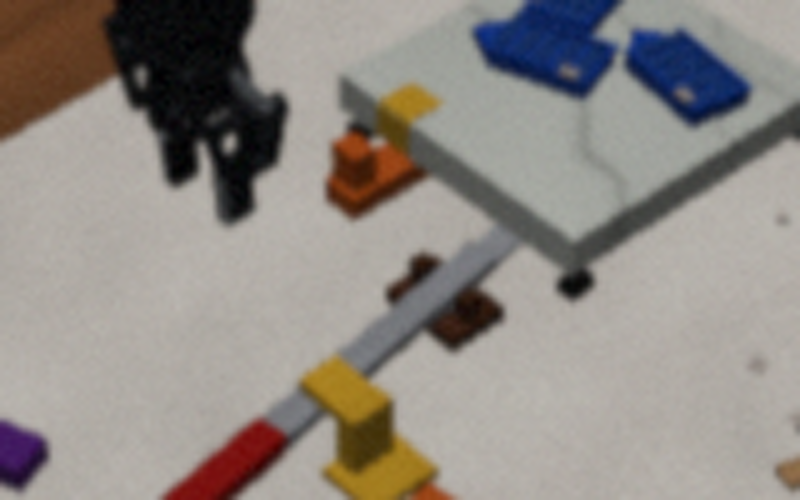

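View pics/t14z.png

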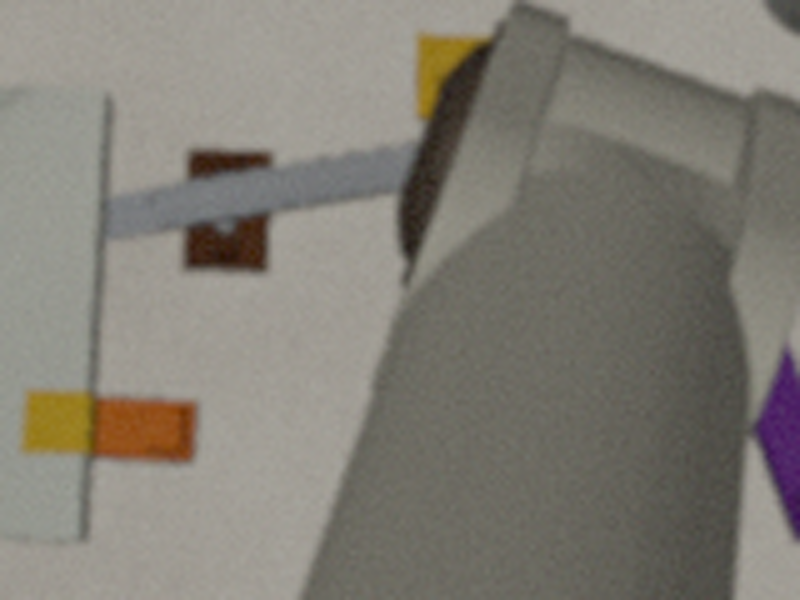

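The shim lies straight under the mark: rows 402–460 against the mark's 392–452 in the zoomed top picture. Its tail is about 45 mm out. Back to the bar handle.

```bash
python3 -m creep '{"linear":[[-0.6,0.7,0],[-0.7,0.8,0],[-0.7,0.9,0],[-0.7,0.9,0],[-0.6,0.9,0],[-0.4,0.7,0],[-0.2,0.3,0],[0,0,0]],"yaw":[0,-0.02,-0.03,-0.03,-0.01,0,0,0]}' 0.62 30; python3 plan.py 628 -212 21 98.8
```

```text
t: 24.35
tcp_pos: [629.0, -192.8, 132.5]
orientation: [176.7, 0.9, 99.3]
contact_force: [-0.3, 0.2, 0.3]
width: 0.618
now [ 629.  -192.8  132.5] [176.7   0.9  99.3] F [-0.3  0.2  0.3] w 0.618 t 24.35
tool shift mm [-18.7  -4.1 111.5] shares [-0.94 -0.2   5.58] yaw deg about tool z 0.47 share 0.004
```

```bash
python3 -m creep '{"linear":[[-0.45,-0.1,0.3],[-0.45,-0.1,0.5],[0,-0.1,0.6],[0,0,0.6],[0,0,0.6],[0,0,0.4],[0,0,0.1],[0,0,0]],"yaw":[0,0.004,0,0,0,0,0,0]}'; python3 plan.py 628 -212 21 98.8
```

```text
t: 25.02
tcp_pos: [622.6, -210.1, 61.6]
orientation: [177.2, 0.6, 98.7]
contact_force: [0.5, 0.2, 0.0]
width: 0.62
now [ 622.6 -210.1   61.6] [177.2   0.6  98.7] F [0.5 0.2 0. ] w 0.62 t 25.02
tool shift mm [-2.7  5.1 40.6] shares [-0.13  0.25  2.03] yaw deg about tool z -0.06 share -0.0
```

```bash
python3 -m creep '{"linear":[[-0.1,0.2,0.1],[0,0.05,0.3],[0,0,0.4],[0,0,0.4],[0,0,0.4],[0,0,0.2],[0,0,0.05],[0,0,0]],"yaw":[0,0,0,0,0,0,0,0]}'; python3 plan.py 628 -212 21 98.8
python3 - <<'E'
from h import *
a=snap('scene','s15.png')[170:270,210:370]; cv2.imwrite('pics/s15z.png',cv2.resize(a[:,:,::-1],None,fx=5,fy=5,interpolation=cv2.INTER_CUBIC))
E
```

```text
t: 25.68
tcp_pos: [631.7, -210.6, 21.3]
orientation: [177.1, 0.6, 98.8]
contact_force: [-0.0, -0.2, 0.9]
width: 0.625
now [ 631.7 -210.6   21.3] [177.1   0.6  98.8] F [-0.  -0.2  0.9] w 0.625 t 25.68
tool shift mm [-0.8 -3.9  0.3] shares [-0.04 -0.2   0.02] yaw deg about tool z 0.04 share 0.0
```

View pics/s15z.png

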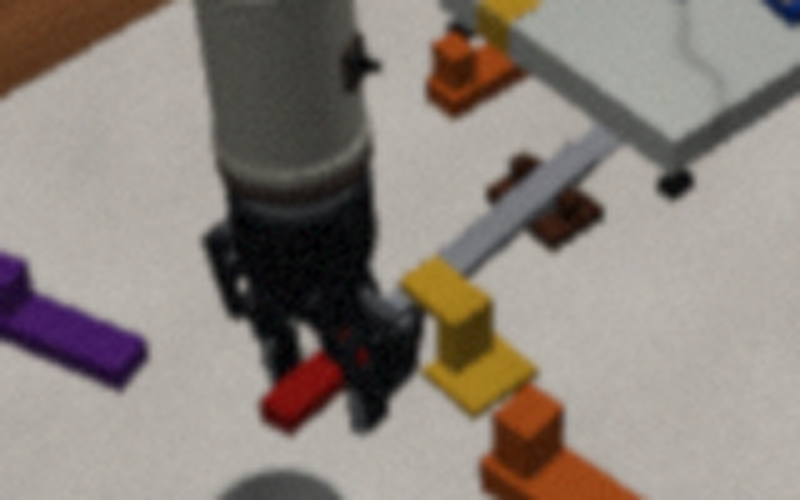

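The fingers straddle the handle as before. I'll centre them, grip, then press down to free the bar from the hook.

```bash
python3 -m creep '{"linear":[[0,-0.12,0],[0,0,0],[0,0,0],[0,0,0],[0,0,0],[0,0,0],[0,0,0]],"yaw":[0,0,0,0,0,0,0]}' 0 35; python3 -m creep '{"linear":[[0,0,0.1],[0,0,0.15],[0,0,0.15],[0,0,0.15],[0,0,0.12]],"yaw":[0,0,0,0,0]}'; python3 plan.py 627 -213 11 98.8
```

```text
t: 26.32
tcp_pos: [629.2, -211.2, 22.0]
orientation: [177.0, 0.6, 98.8]
contact_force: [0.2, -0.2, -1.7]
width: 0.279
t: 26.73
tcp_pos: [630.6, -211.6, 13.8]
orientation: [176.9, 0.5, 98.8]
contact_force: [-3.5, 0.3, 8.4]
width: 0.278
now [ 630.6 -211.6   13.8] [176.9   0.5  98.8] F [-3.5  0.3  8.4] w 0.278 t 26.73
tool shift mm [-0.8 -3.8  2.8] shares [-0.04 -0.19  0.14] yaw deg about tool z 0.02 share 0.0
```

```bash
python3 -m creep '{"linear":[[0,0,0.12],[0,0,0.12],[0,0,0.1]],"yaw":[0,0,0]}'; python3 -m creep '{"linear":[[0,-0.15,0.05],[-0.02,-0.2,0.05],[-0.02,-0.2,0.04],[-0.02,-0.2,0.04]],"yaw":[0.007,0.009,0.009,0.009]}'; python3 plan.py 585.5 -214.5 11 87.6
```

```text
t: 26.98
tcp_pos: [631.2, -211.7, 10.7]
orientation: [176.9, 0.4, 98.8]
contact_force: [-2.7, 1.3, 8.6]
width: 0.274
t: 27.32
tcp_pos: [623.7, -213.0, 12.3]
orientation: [176.2, 0.3, 95.3]
contact_force: [-1.2, 1.4, 5.5]
width: 0.278
now [ 623.7 -213.    12.3] [176.2   0.3  95.3] F [-1.2  1.4  5.5] w 0.278 t 27.32
tool shift mm [  2.  -38.2   1.3] shares [ 0.1  -1.91  0.07] yaw deg about tool z 7.68 share 0.064
```

```bash
python3 -m creep '{"linear":[[0,-0.15,0.15],[0,-0.22,0.12],[-0.02,-0.22,0.08],[-0.02,-0.22,0.08],[-0.02,-0.22,0.08]],"yaw":[0.006,0.008,0.008,0.008,0.008]}'; python3 plan.py 585.5 -214.5 11 87.6
```

```text
t: 27.73
tcp_pos: [612.3, -214.7, 9.1]
orientation: [175.4, 0.3, 91.6]
contact_force: [-1.4, 0.7, 7.6]
width: 0.276
now [ 612.3 -214.7    9.1] [175.4   0.3  91.6] F [-1.4  0.7  7.6] w 0.276 t 27.73
tool shift mm [  0.9 -26.8  -1.9] shares [ 0.05 -1.34 -0.1 ] yaw deg about tool z 4.04 share 0.034
```

```bash
python3 -m creep '{"linear":[[0,-0.22,0.05],[0,-0.22,0.05],[0,-0.22,0.05],[-0.02,-0.22,0.05],[-0.02,-0.22,0.05],[0,-0.2,0.03]],"yaw":[0.006,0.007,0.007,0.007,0.006,0.004]}'; python3 plan.py 585.5 -214.5 11 87.6
python3 - <<'E'
from h import *
a=snap('scene','s16.png')[160:260,230:390]; cv2.imwrite('pics/s16z.png',cv2.resize(a[:,:,::-1],None,fx=5,fy=5,interpolation=cv2.INTER_CUBIC))
E
```

```text
t: 28.23
tcp_pos: [596.9, -215.5, 11.0]
orientation: [174.4, 0.3, 88.3]
contact_force: [1.0, 0.3, 8.0]
width: 0.278
now [ 596.9 -215.5   11. ] [174.4   0.3  88.3] F [1.  0.3 8. ] w 0.278 t 28.23
tool shift mm [  0.7 -11.4   0. ] shares [ 0.03 -0.57  0.  ] yaw deg about tool z 0.68 share 0.006
```

View pics/s16z.png

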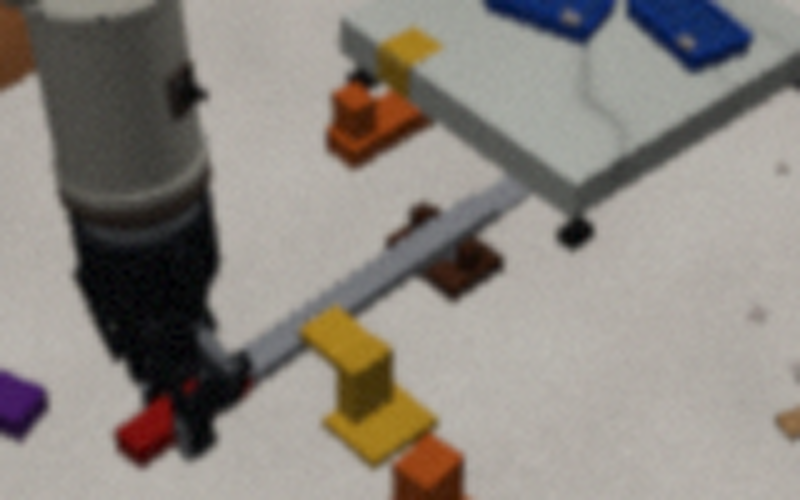

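```bash
python3 -m creep '{"linear":[[0,-0.25,0.05],[0,-0.25,0.05],[0,-0.25,0.05],[0,-0.25,0.05],[0,-0.1,0.04]],"yaw":[0.003,0.003,0.003,0,0]}'; python3 plan.py 582 -214.5 11 87.6
```

```text
t: 28.7
tcp_pos: [590.3, -215.5, 14.7]
orientation: [172.7, 0.5, 87.6]
contact_force: [-0.9, 1.0, 5.9]
width: 0.278
now [ 590.3 -215.5   14.7] [172.7   0.5  87.6] F [-0.9  1.   5.9] w 0.278 t 28.7
tool shift mm [ 0.6 -8.4  3.7] shares [ 0.03 -0.42  0.18] yaw deg about tool z -0.02 share -0.0
```

```bash
python3 - <<'E'
from h import *
print(r.get_obs()['wrist_torque'])
a=snap('scene','s17.png')[190:250,230:326]; cv2.imwrite('pics/s17z.png',cv2.resize(a[:,:,::-1],None,fx=8,fy=8,interpolation=cv2.INTER_CUBIC))
a=snap('top','t17.png')[180:300,260:420]; cv2.imwrite('pics/t17z.png',cv2.resize(a[:,:,::-1],None,fx=5,fy=5,interpolation=cv2.INTER_CUBIC))
E
```

```text
[0.16953028 0.51813025 0.1663606 ]
```

View pics/s17z.png

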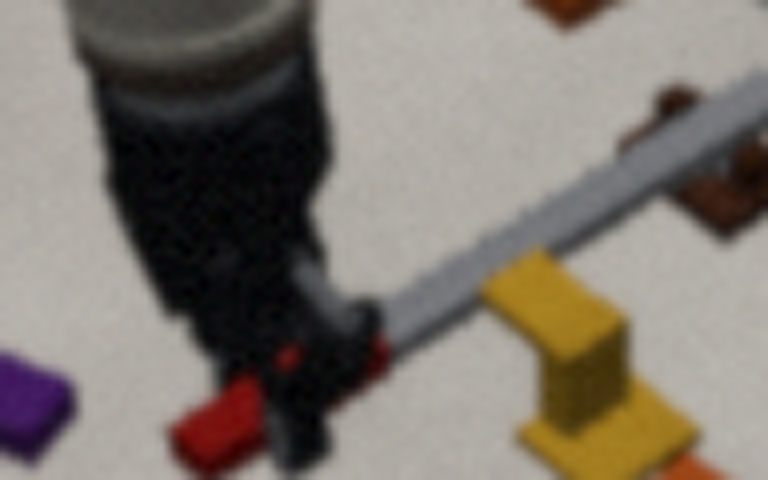

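View pics/t17z.png

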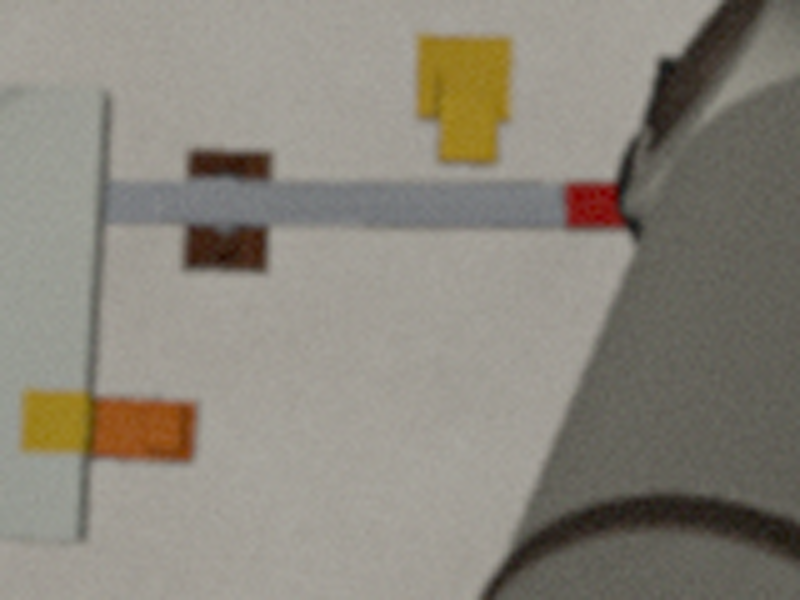

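The bar is clear of the hook: its edge is at row 183 and the hook's end at 161 in the zoomed top picture. Now I'll lower the plate slowly.

```bash
python3 -m creep '{"linear":[[0,0,-0.06],[0,0,-0.08],[0,0,-0.08],[0,0,-0.08],[0,0,-0.08],[0,0,-0.08],[0,0,-0.06]],"yaw":[0,0,0,0,0,0,0]}'; python3 plan.py 590 -213 41 87.6
```

```text
t: 29.38
tcp_pos: [590.6, -214.1, 28.9]
orientation: [172.6, 0.5, 87.9]
contact_force: [-1.6, 1.8, 4.6]
width: 0.276
now [ 590.6 -214.1   28.9] [172.6   0.5  87.9] F [-1.6  1.8  4.6] w 0.276 t 29.38
tool shift mm [  1.1  -0.7 -12.1] shares [ 0.05 -0.03 -0.61] yaw deg about tool z 0.34 share 0.003
```

```bash
python3 -m creep '{"linear":[[0,0,-0.06],[0,0,-0.06],[0,0,-0.06],[0,0,-0.05],[0,0,-0.05]],"yaw":[0,0,0,0,0]}'; python3 -m creep '{"linear":[[0,0,-0.04],[0,0,-0.04]],"yaw":[0,0]}'
```

```text
t: 29.8
tcp_pos: [590.3, -213.1, 35.0]
orientation: [172.6, 0.4, 88.0]
contact_force: [-0.8, 1.6, 4.6]
width: 0.281
t: 29.97
tcp_pos: [590.2, -212.8, 36.8]
orientation: [172.6, 0.4, 88.0]
contact_force: [-0.7, 1.6, 4.7]
width: 0.274
```

```bash
python3 -m creep '{"linear":[[0,0,-0.04],[0,0,-0.04],[0,0,-0.03]],"yaw":[0,0,0]}'; python3 -m creep '{"linear":[[0,0,-0.04],[0,0,-0.03]],"yaw":[0,0]}'
```

```text
t: 30.22
tcp_pos: [590.1, -212.3, 39.2]
orientation: [172.6, 0.4, 88.1]
contact_force: [-1.7, 2.4, 4.5]
width: 0.276
t: 30.38
tcp_pos: [590.0, -212.1, 40.7]
orientation: [172.6, 0.4, 88.1]
contact_force: [-1.4, 2.7, 2.9]
width: 0.278
```

```bash
python3 -m creep '{"linear":[[0,0,-0.04],[0,0,-0.03]],"yaw":[0,0]}'
```

```text
t: 30.55
tcp_pos: [589.6, -211.8, 41.8]
orientation: [172.6, 0.4, 88.1]
contact_force: [0.3, 3.1, 1.7]
width: 0.277
```

```bash
python3 -m creep '{"linear":[[0,0,-0.04],[0,0,-0.03]],"yaw":[0,0]}'
```

```text
t: 30.72
tcp_pos: [589.0, -211.7, 42.6]
orientation: [172.7, 0.4, 88.1]
contact_force: [-1.0, 1.2, 0.1]
width: 0.276
```

```bash
python3 -m creep '{"linear":[[0,0,-0.03],[0,0,-0.02]],"yaw":[0,0]}'; python3 - <<'E'
from h import *
a=snap('scene','s18.png')[160:260,230:390]; cv2.imwrite('pics/s18z.png',cv2.resize(a[:,:,::-1],None,fx=5,fy=5,interpolation=cv2.INTER_CUBIC))
E
```

```text
t: 30.88
tcp_pos: [588.5, -211.6, 43.1]
orientation: [172.7, 0.4, 88.0]
contact_force: [-0.3, 1.9, 0.3]
width: 0.279
```

View pics/s18z.png

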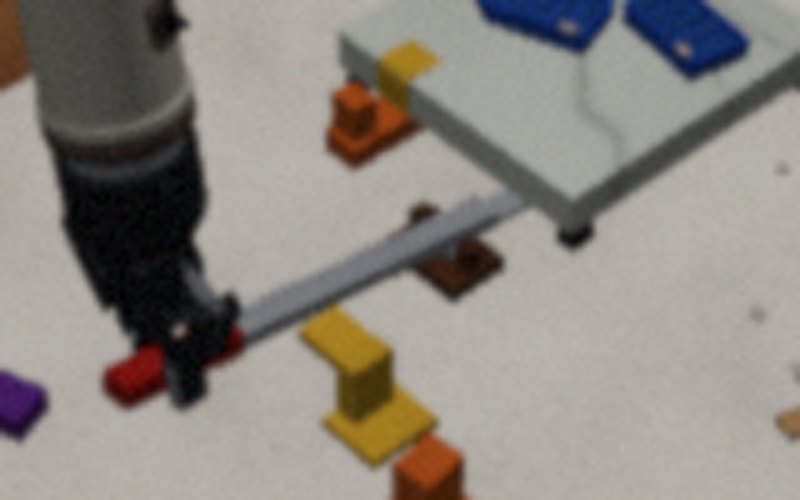

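```bash
python3 -m creep '{"linear":[[0,0,0],[0,0,0],[0,0,0],[0,0,0],[0,0,0]],"yaw":[0,0,0,0,0]}' 0.62 30;  python3 -m creep '{"linear":[[0,0,-0.15],[0,0,-0.3],[0,0,-0.5],[0,0,-0.7],[0,0,-0.9],[0,0,-0.9],[-0.5,0,-0.9],[-1,0,-0.5],[-1,0,-0.5],[-1,0,0],[-1,0,0],[0,0,0]],"yaw":[0,0,0,0,0,0,0,0,0,0,0,0]}'
python3 - <<'E'
from h import *
a=snap('scene','s19.png')[160:260,230:390]; cv2.imwrite('pics/s19z.png',cv2.resize(a[:,:,::-1],None,fx=5,fy=5,interpolation=cv2.INTER_CUBIC))
a=snap('top','t19.png')[180:300,260:420]; cv2.imwrite('pics/t19z.png',cv2.resize(a[:,:,::-1],None,fx=5,fy=5,interpolation=cv2.INTER_CUBIC))
E
```

```text
t: 31.35
tcp_pos: [588.5, -214.9, 43.5]
orientation: [172.6, 0.5, 87.7]
contact_force: [-0.4, -0.2, -0.8]
width: 0.616
t: 32.35
tcp_pos: [571.7, -306.1, 170.8]
orientation: [172.0, 0.7, 87.8]
contact_force: [-0.9, -1.3, 1.3]
width: 0.618
```

View pics/s19z.png

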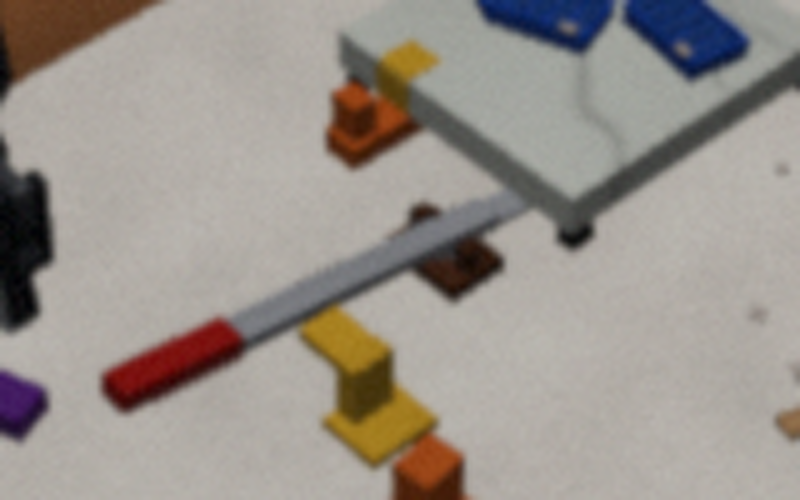

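View pics/t19z.png

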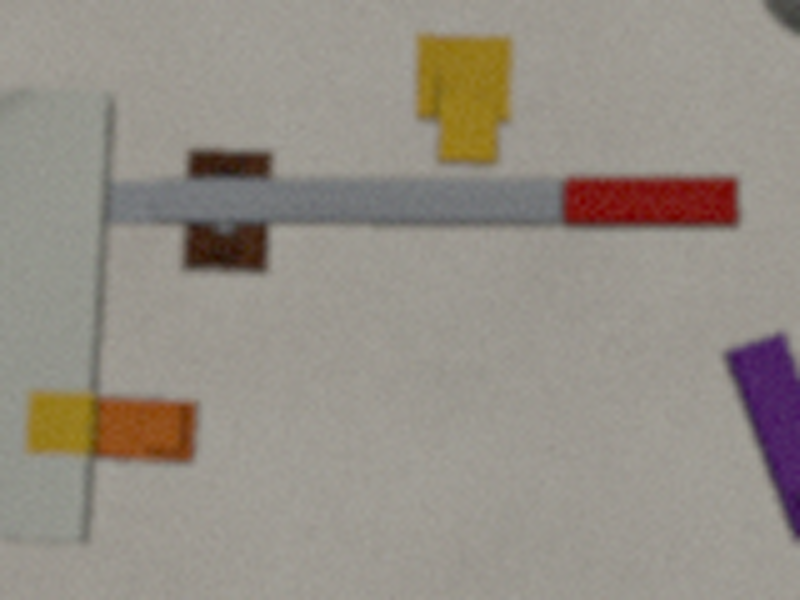

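```bash
python3 - <<'E'
from h import *
g=lambda f:cv2.cvtColor(cv2.imread('pics/'+f),cv2.COLOR_BGR2GRAY).astype(np.float32)
ims={k:g(k) for k in('scene0.png','s2.png','s14.png','s19.png')}
for nm,(u,v,w,h) in {'front -y corner':(334,180,24,32),'mid edge':(316,176,20,30)}.items():
    T=ims['scene0.png'][v:v+h,u:u+w]
    for k,I in ims.items():
        M=np.eye(2,3,dtype=np.float32)
        try:
            cc,M=cv2.findTransformECC(T,I[v-8:v+h+8,u-8:u+w+8],np.float32([[1,0,8],[0,1,5]]),cv2.MOTION_TRANSLATION,(3,300,1e-5),None,3)
            print(nm,k,round(cc,3),M[:,2]-8)
        except Exception as e: print(nm,k,'fail')
# predicted shifts of edge point for level (7mm) and 13mm
for z in(13,20,26): print(z,proj('scene',[534.4+110,57,z+30])[0],proj('scene',[560,60,z+30])[0])
def z2(n,U,V):
    o=(260,180) if n=='top' else (230,160); return ((U+.5)/5-.5+o[0],(V+.5)/5-.5+o[1])
for a,b in [((565,202),(230,331)),((738,202),(113,388))]: print(tri([('top',z2('top',*a)),('scene',z2('scene',*b))]))
for l in('mould_a','mixing_cup'):
    for s in finder.silhouettes('top',l): print(l,round(s['score'],2),np.round(s['rect']))
print(r.get_obs()['t'])
E
```

```text
front -y corner scene0.png 0.999 [-0.00107527 -0.02954149]
front -y corner s2.png 0.999 [-0.00621367 -0.01550817]
front -y corner s14.png 0.904 [ 0.4181881 -2.5438728]
front -y corner s19.png 0.973 [ 0.12957287 -1.1218972 ]
mid edge scene0.png 0.998 [-0.12121296 -0.1409254 ]
mid edge s2.png 0.998 [-0.1292696  -0.14031696]
mid edge s14.png 0.941 [ 0.31214046 -3.2110286 ]
mid edge s19.png 0.985 [ 0.8131094 -1.0919952]
13 [343.4233896  200.76781994] [324.35145729 187.21013157]
20 [343.54497459 199.11315221] [324.40151086 185.56080762]
26 [343.64990148 197.68518677] [324.44469721 184.13776615]
[ 585.36234745 -166.8426908    54.12315111]
[ 582.11214242 -248.40450213   67.41334916]
mould_a 0.45 [454. 281.   6.  15.]
mould_a 0.44 [347. 221. 123.  13.]
mixing_cup 0.66 [428. 169.  35.  34.]
32.55
```

```bash
python3 - <<'E'
from h import *
g=lambda f:cv2.GaussianBlur(cv2.cvtColor(cv2.imread('pics/'+f),cv2.COLOR_BGR2GRAY).astype(np.float32),(0,0),0.8)
fs=['scene0.png','s2.png','s14.png','s19.png','s18.png']
Is=[g(f) for f in fs]
# front edge between pixels (315?,178) and (343,200): use columns, search steepest drop (top->front face)
res=[]
for c in list(range(318,333)):
    row=[]
    v0=int(np.interp(c,[298,343.5],[168.5,201.5]))
    for I in Is:
        p=I[v0-12:v0+10,c]; d=-np.diff(p); i=int(np.argmax(d[1:-1]))+1
        den=d[i-1]-2*d[i]+d[i+1]; s=0.5*(d[i-1]-d[i+1])/den if den else 0
        row.append(v0-12+i+.5+s)
    res.append(row)
res=np.array(res); dd=res-res[:,:1]; print(np.round(np.median(dd,0),2),np.round(dd.std(0),2))
E
```

```text
[ 0.    0.02 -3.79 -1.86 -1.88] [0.   0.04 0.12 0.13 0.08]
```

The front edge is 1.86 px above its start, where level predicts about 2.0 and the hook-held state gave 3.79. The plate therefore lies on the shim. The bar sits at a tilt of about 0.16 in the cheeks, and the gripper is clear. Handing in.

```bash
python3 -m creep '{"linear":[[0,0,0],[0,0,0],[0,0,0]],"yaw":[0,0,0]}'; python3 -c "
from station import r
print(r.sign_off())"
```

```text
t: 32.8
tcp_pos: [573.0, -294.2, 167.7]
orientation: [172.2, 0.2, 88.5]
contact_force: [0.4, -0.3, 0.9]
width: 0.621
the job is handed in; nothing more can be done
None
```

The job is done and handed in at 32.8 s, with no verdict reported.

**What I did:** I levered the plate up and parked the bar under the hook, where it held without me. I slid the small orange shim in at the yellow mark until it met the stop at about 4 N. Then I pressed the bar down, swung it out of the hook and let the plate down slowly onto the shim.

**Last checks, from the pictures:**
- **Plate:** the front edge was about 26 mm up while the hook held the bar. It is about 6.5 mm above its start now, against 7 mm for level, roughly 0.002 rad off.
- **Shim:** it lies straight within a few millimetres of the mark's middle. Its nose is about 51 mm in by the picture.
- **Bar:** it rests on the fulcrum, tilted about 0.16 rad, clear of the hook. The handle is well above 40 mm.
- **Loose things:** the cup has not moved. The robot touches nothing.

**What disagreed or was not checked:**
- The arm's position when it met the stop put the nose at about 57 mm, past the stated 53 mm limit. I took that as station-fit error, since the picture gave 51 mm.
- Heights from the two cameras together read about 4 to 5 mm low throughout.
- The bar seems to sit about 10 mm farther back than described, and did from the start.
- The gripper had leaned about 8 degrees sideways by the end.
- In the last picture the network did not find the two loose moulds reliably. I rely on the arm never having gone near them.

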